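# File a weighed sample carton in the covered sample rack

### The arm

A 6-joint arm with a two-finger parallel gripper is mounted at the origin on the work surface. World frame = base frame: x ahead of the robot, y to its left, z up, the work surface at z = 0. Lengths are in m, angles in rad, forces in N, time in s.
With the tool pointing down it reaches from about 0.35 to 0.975 m from the base axis. Payload 4.9 kg.
Tool frame: the origin (TCP) lies at the very end of the fingers, on their centre line; the grasp point (between the pads) lies 19 mm behind it; z points along the fingers, y is the direction in which the jaws open and shut (so a half turn about z gives the same grasp; the last joint's range is limited). The gripper opens to 85 mm and grips with 20 to 120 N. Pads are 22 mm wide; open, the fingers measure 114 mm over their backs; the gripper's body (76 mm by 85 mm) begins 54 mm behind the grasp point. The pads swing forward as they close: fully open they stand 13 mm farther back than shut.
Start: joints at [1.201, 0.053, 1.613, -0, 1.476, -0.119], TCP at [0.155, 0.605, 0.231] pointing down, gripper open.
Joint ranges: [-3.01, 3.01], [-1.01, 2.22], [0.06, 2.58], [-1.02, 4.17], [0.09, 2.62], [-3.14, 3.14]. Speed limits (rad/s): [2.57, 2.57, 3.14, 3.14, 3.14, 3.14].

### API

Orientations are given as a rotation vector (axis times angle).
In Python, from station import ctrl gives the robot as it stands.
- The arm moves only by the tool apply_moves, never from a script. Its argument "deltas" is a list of rows, each a list of 5 numbers: the shift along the tool's x, y, z in m, then the turn about the tool's z in rad, then the gripper's target within -1 to 1 (fully open at 1, half-way at 0, shut at -1). A call has exactly 8 rows; each row shifts and turns the pose as measured when the row begins, along the tool's axes as they then stand; what a row does not reach is not made up. A row lasts 1/8 s, in which the tool goes at most 62.5 mm and 10.7 degrees, less where a joint would pass 70% of its speed; a pose out of reach is approached as far as the arm can. A call with a gripper value outside its range is refused whole. The fingers move at their own pace and stop on an object; "grip_force" is the grip in N (left out, the last holds). Time passes only in rows, so rows that do not move let the fingers close, or fill a call up. It gives the time, the measured TCP pose, the force and the opening at its end, in the units of the state.
- ctrl.get_obs(): the state, without advancing time (a new reading comes with each control period).
- ctrl.get_image(name): name is "scene" or "side" or "wrist"; returns a dict with "img" (480x640x3 uint8, red, green, blue), "range_z" (480x640 float32, m along the optical axis (not along the pixel's ray), 0 where there is no reading), "mtx" (3x3 intrinsics, pixels), "eye" and "attitude" of the camera in the world; the wrist camera has in their place "mount" (4x4, takes a point from camera to tool coordinates, whose origin is the TCP and whose axes are the flange's). Camera axes: x right, y down, z forward; pixel columns grow to the right and rows downward; lengths in m; the calibration is good to about 2 mm. A picture is of the moment at which its call begins: read the wrist's pose just before it.
- ctrl.finish_job(): hands the job in, once; it reports no verdict.
Trained networks look in a picture, given as the dict that the camera call returned (one of the last four; its "shot" number tells which), for a name from the list of things; names that differ only in an ending like _2 or _b are one class to them, and where a whole thing is asked for, a point or a joint stands for the part that bears it (a point fixed in the world has none). Each returns a list of dicts, best first, with "confidence" (0 to 1); they miss things now and then, are a little off and sometimes report something else, mostly with a low value. They report only what shows in the picture. A call takes as long as a camera call. They do not tell look-alikes from the thing itself.
- ctrl.search_frame(picture, target): "extent" ([left, top, width, height] in pixels, round what is visible of it).
- ctrl.spot_point(picture, target): "uv" ([column, row] in pixels: a listed point, or the origin of a listed thing).
The state is a dict: "t": time; "q": joint angles; "dq": joint speeds; "effort": joint torques, N m; "tool_pos": TCP position; "tool_rot": TCP orientation; "contact_force": force on the tool from outside, world axes, zero at the start; "wrist_torque": the same for the moment, N m; "opening": finger opening in m.
Only numpy, scipy, OpenCV 4.12 (cv2) and the standard library are available. Lean on these libraries where they do the work, as an engineer would, in place of code of your own. Each camera call takes 0.05 s, during which the arm holds its last target.

### The job

File the carton that stands on the scale in the sample rack: tip the rack's clear cover fully up by pressing down the paddle behind its hinge, slide the packed row apart without lifting anything out of it, and lower the carton, square and upright, right down to the rack's floor directly behind the steel divider (the side away from the robot, nothing in between) before you let go of it. Then swing the cover fully shut again, with the whole row standing upright, and leave the other things on the bench where they are.

Things in the scene. Friction and masses are not known exactly. Their poses are not given: they have to be found in the camera images.
- rack: Fixed open-sided steel rack. Origin: underside centre; x along the row, away from the robot; y left across it; z up. Floor at z 8 mm. End plates: inner faces at x -104 and +104 mm, 4 thick, 94 wide, top z 80 mm; each has a hinge bracket (y 47 to 105, z up to 114 mm) and an ear (y -45 to -61, z up to 104 mm). Side rails: inner faces at y -35.5 and +35.5 mm, top z 22 mm; open above them.
- hinge (a point): Middle of the cover's hinge axis: in the rack's frame at y = +90 mm, z = 108 mm; the axis runs along the rack's x. Its frame is parallel to the rack's.
- cover (a joint): Angle of the rack's cover: 0 = shut, level over the row (may start a little ajar); 1.5 rad = stop, nearly upright on the row's left (+y). A clear 3 mm sheet, 232 mm along the rack's x, reaching 154 mm from the hinge to the rack's -y side. A stiff friction hinge (0.3 N m) holds it at any angle: it must be pushed all the way. Pressing the paddle takes about 6 N.
- cover_edge (a point): Middle of the cover's free edge, 154 mm from the hinge axis; the point turns with the cover.
- paddle_end (a point): Press paddle: steel plate with a rubber pad, 80 mm wide (along the rack's x, centred), 4 mm thick, rigid with the cover, reaching 112 mm from the hinge to the rack's +y side. It slopes up and outwards at 45 degrees when the cover is shut, down and outwards at 41 degrees when fully up. This point: middle of its outer edge; axes as the rack's when shut, turning with the cover.
- sample: The carton to be filed: a plain cardboard carton with a white paper patch, standing upright on the platter of the scale. 32 mm thick (x), 60 mm wide (y), 76 mm tall (z), 80 to 180 g. Its origin is the centre of its underside, z up; the same either way round.
- divider: The divider in the row: a bent sheet-steel index divider standing among the cartons, 32 mm thick (x), 60 mm wide (y), 70 mm tall, with a 30 mm wide tab rising to 86 mm on its far face. Its origin is the centre of its underside, z up; x along the row, away from the robot. Loose: it slides in the rack.
- scale: The bench scale, fixed. Origin: centre of its underside; footprint 320 mm (x) by 325 mm (y); keypad on the -x side; the platter is level, 236 by 310 mm, centred 40 mm towards +x, its top 105 mm above the bench.
- tub_jar: Bystander: jar with a white cap on the platter, 60 mm across, 85 mm tall. Origin at its foot.
- test_weight: Bystander: steel test weight with a knob on the platter, 48 mm across, 72 mm tall. Origin at its foot.
- sanitiser: Bystander: tall bottle, 68 mm across, 185 mm tall, left of the rack. Origin at its foot.
- bowl: Bystander: steel bowl, 110 mm across, 55 mm tall, left of the rack. Origin at its foot.
- label_roll: Bystander: paper label roll lying flat, 96 mm across, 55 mm tall, beyond the rack. Origin at its foot.
- spatula: Bystander: spatula 200 mm long, lying flat on the bench left of the rack, in front of and below the paddle.
- jar: Bystander: jar with a steel cap, 72 mm across, 100 mm tall, beyond the paddle on the rack's far left. Origin at its foot.
- carton_a: A carton already in the rack, the same as the one to be filed: 32 mm thick (x, along the row), 60 mm wide (y), 76 mm tall, about 120 g. Its origin is the centre of its underside, z up; loose, it slides along the rack; it leans rather than slides if pushed or dragged by its top, so hold it at mid height.
- carton_b: A carton already in the rack, the same as the one to be filed: 32 mm thick (x, along the row), 60 mm wide (y), 76 mm tall, about 120 g. Its origin is the centre of its underside, z up; loose, it slides along the rack; it leans rather than slides if pushed or dragged by its top, so hold it at mid height.
- carton_c: A carton already in the rack, the same as the one to be filed: 32 mm thick (x, along the row), 60 mm wide (y), 76 mm tall, about 120 g. Its origin is the centre of its underside, z up; loose, it slides along the rack; it leans rather than slides if pushed or dragged by its top, so hold it at mid height.
- carton_d: A carton already in the rack, the same as the one to be filed: 32 mm thick (x, along the row), 60 mm wide (y), 76 mm tall, about 120 g. Its origin is the centre of its underside, z up; loose, it slides along the rack; it leans rather than slides if pushed or dragged by its top, so hold it at mid height.
Mind the look-alikes: they are no part of the job. What is shaped like the sample but turquoise is not meant.

How it is judged:
On the way, in this order (a step that is already met when the one before it is completed fails the run):
1. the paddle is pressed down by the gripper, outside the hinge, and the cover tips up (value of joint cover between 0.4 and 1.2 rad and y of the grasp point in the frame of rack above 0.1 m and contact force between any of the fingers, the arm and rack above 0.5 N).
2. the cover is fully up (beyond 1.3 rad) (value of joint cover above 1.3 rad), for 0.2 s.
3. the carton, still held, is down on the rack's floor directly behind the divider, square and upright (z of sample in the frame of rack between 0.004 and 0.0125 m and y of sample in the frame of rack between -0.012 and 0.012 m and x of sample in the frame of divider between 0.024 and 0.055 m and x of sample in the frame of rack below 0.1 m and angle between sample's own z axis and vertical below 0.08 rad and angle between the x axis of sample and the x axis of rack, either way round below 0.15 rad and contact force between the fingers and sample above 0.5 N), for 0.05 s.
At the end, for the whole second after the job is handed in: Carton released, at rest on the rack floor (to 4.5 mm), within 12 mm of the row's middle line, 0.08 rad of upright, 0.15 rad of square, directly behind the divider (centres 24 to 55 mm apart along the row); the rest of the row on the floor, upright to 0.08 rad; cover shut to 0.06 rad (z of sample in the frame of rack between 0.004 and 0.0125 m and y of sample in the frame of rack between -0.012 and 0.012 m and x of sample in the frame of divider between 0.024 and 0.055 m and x of sample in the frame of rack below 0.1 m and angle between each of sample, carton_a, carton_b, carton_c, carton_d, divider's own z axis and vertical below 0.08 rad and angle between the x axis of sample and the x axis of rack, either way round below 0.15 rad and z of each of carton_a, carton_b, carton_c, carton_d, divider in the frame of rack below 0.0125 m and value of joint cover below 0.06 rad and linear speed of sample below 0.02 m/s); the robot touches nothing.
It fails at once if a bystander is pushed more than 30 mm or tipped over (distance of any of tub_jar, test_weight, sanitiser, bowl, label_roll, spatula, jar from where it was at the start of the episode above 0.03 m or angle between any of tub_jar, test_weight, sanitiser, bowl, label_roll, jar's own z axis and vertical above 0.4 rad).
It fails at once if a carton already filed, or the divider, is lifted out of the row (more than 25 mm) or tipped over (z of any of carton_a, carton_b, carton_c, carton_d, divider in the frame of rack above 0.033 m or angle between any of carton_a, carton_b, carton_c, carton_d, divider's own z axis and vertical above 0.4 rad).
It also fails if it takes over 69 s, if anything falls off the work surface, if the arm or the gripper's body presses on something with over 40 N, if the wrist force passes 120 N, or if a joint passes its speed limit or range.

## Working session

There is one attempt and no reset: what is moved stays moved. The work goes in short steps, Python scripts to look and compute and a tool call to move; the robot and the scene stay as the last step left them, time stands still between calls to the robot, and variables do not carry over. Pictures are saved under pics/ and viewed, and the job is handed in when it is done.

Besides the shell and the picture viewer there is one more tool, called after "Call:" as a command line: name --pt "numbers of a row" for each row, then --argument value for the rest. apply_moves: Moves the arm, as the interface text tells. Its arguments: {"type":"object","properties":{"deltas":{"type":"array"},"grip_force":{"type":"number"}},"required":["deltas"]}

```bash
ls; mkdir -p pics; cat > h.py <<'E'
import numpy as np, cv2
from scipy.spatial.transform import Rotation as R
from station import ctrl
def cam(name):
    o=ctrl.get_obs(); p=ctrl.get_image(name)
    if 'mount' in p:
        T=np.eye(4);T[:3,:3]=R.from_rotvec(o['tool_rot']).as_matrix();T[:3,3]=o['tool_pos'];p['T']=T@np.array(p['mount'])
    else:
        T=np.eye(4);a=np.array(p['attitude'])
        T[:3,:3]=a if a.shape==(3,3) else R.from_rotvec(a).as_matrix()
        T[:3,3]=p['eye'];p['T']=T
    return p
def save(p,n,box=None,s=1):
    im=p['img'][:,:,::-1]
    if box: im=im[box[1]:box[3],box[0]:box[2]]
    im=cv2.resize(im,None,fx=s,fy=s,interpolation=cv2.INTER_CUBIC) if s!=1 else im
    cv2.imwrite('pics/'+n,im)
def cloud(p):
    z=p['range_z'];v,u=np.mgrid[0:480,0:640];K=p['mtx']
    P=np.stack([(u-K[0][2])/K[0][0]*z,(v-K[1][2])/K[1][1]*z,z],-1)
    W=P@p['T'][:3,:3].T+p['T'][:3,3]; W[z<=0]=np.nan
    return W
def ray(p,u,v,zw):
    K=p['mtx'];d=p['T'][:3,:3]@np.array([(u-K[0][2])/K[0][0],(v-K[1][2])/K[1][1],1]);e=p['T'][:3,3]
    return e+d*(zw-e[2])/d[2]
def proj(p,X):
    c=np.linalg.inv(p['T'])@np.append(X,1);K=p['mtx'];return K[0][0]*c[0]/c[2]+K[0][2],K[1][1]*c[1]/c[2]+K[1][2]
E
python3 - <<'E'
from h import *
print(ctrl.get_obs())
for n in ['scene','side','wrist']:
    p=cam(n);save(p,n+'0.png');print(n,p['T'].round(3).tolist(),np.array(p['mtx']).round(1).tolist())
    for t in ['rack','hinge','cover_edge','paddle_end','sample','divider','scale','carton_a','tub_jar','test_weight','sanitiser','bowl','label_roll','spatula','jar']:
        try:
            s=[(np.round(d['uv']).tolist(),round(d['confidence'],2)) for d in ctrl.spot_point(p,t)][:6]
        except Exception as e: s=repr(e)
        print(t,s)
E
```

```text
pics
{'t': 0.0, 'q': array([ 1.20099110e+00,  5.33468897e-02,  1.61429693e+00, -2.55088199e-05,
        1.47599575e+00, -1.19010008e-01]), 'dq': array([-0.00104339,  0.00080747, -0.00044814,  0.00172693,  0.00013372,
        0.00015858]), 'effort': array([ 1.92663215e-04, -3.93698072e+01, -3.70165980e+01, -1.54681502e-04,
        7.30950764e-03, -8.22176077e-06]), 'tool_pos': array([0.15489447, 0.60485803, 0.23006745]), 'tool_rot': array([-0.39285371, -3.11645687,  0.0031289 ]), 'contact_force': array([-1.12101506,  0.09080083, -0.54873617]), 'wrist_torque': array([0.06596079, 0.02160418, 0.00749821]), 'opening': 0.08538335692696289}
scene [[-0.746, 0.53, -0.403, 1.019], [0.665, 0.602, -0.442, 0.556], [0.008, -0.598, -0.802, 1.046], [0.0, 0.0, 0.0, 1.0]] [[453.8, 0.0, 324.5], [0.0, 453.8, 237.7], [0.0, 0.0, 1.0]]
rack [([339.0, 281.0], 0.74), ([320.0, 239.0], 0.49)]
hinge [([366.0, 285.0], 0.62)]
cover_edge [([322.0, 239.0], 0.94)]
paddle_end [([393.0, 289.0], 0.68)]
sample [([373.0, 223.0], 0.86), ([276.0, 194.0], 0.77)]
divider []
scale [([276.0, 195.0], 0.88), ([398.0, 289.0], 0.6
[... 865 characters left out ...]
([285.0, 270.0], 0.68), ([332.0, 254.0], 0.66), ([321.0, 256.0], 0.65), ([297.0, 265.0], 0.62)]
tub_jar [([403.0, 351.0], 0.62)]
test_weight [([386.0, 314.0], 0.66)]
sanitiser [([226.0, 223.0], 0.68)]
bowl [([286.0, 195.0], 0.59)]
label_roll [([406.0, 257.0], 0.7)]
spatula [([257.0, 233.0], 0.51)]
jar [([330.0, 215.0], 0.88), ([229.0, 221.0], 0.71)]
wrist [[0.249, 0.926, 0.283, 0.082], [0.969, -0.238, -0.074, 0.624], [-0.001, 0.292, -0.956, 0.374], [0.0, 0.0, 0.0, 1.0]] [[348.1, 0.0, 312.9], [0.0, 348.1, 242.3], [0.0, 0.0, 1.0]]
rack []
hinge []
cover_edge []
paddle_end []
sample []
divider []
scale []
carton_a []
tub_jar []
test_weight []
sanitiser []
bowl []
label_roll []
spatula []
jar []
```

View pics/scene0.png

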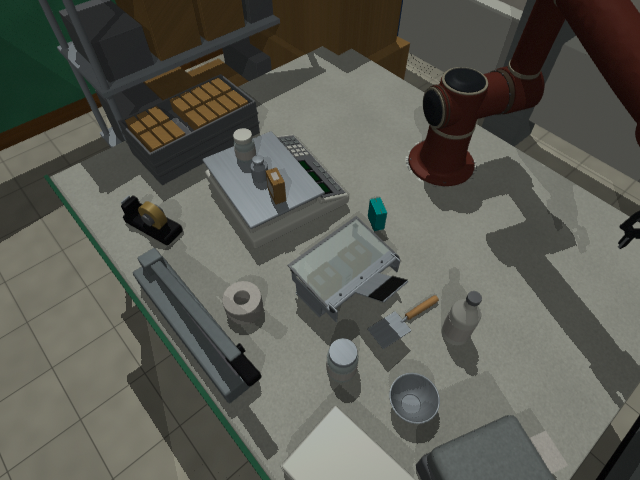

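View pics/side0.png

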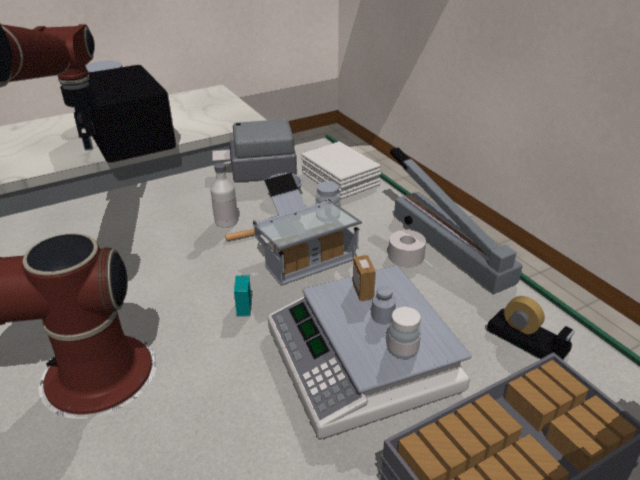

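View pics/wrist0.png

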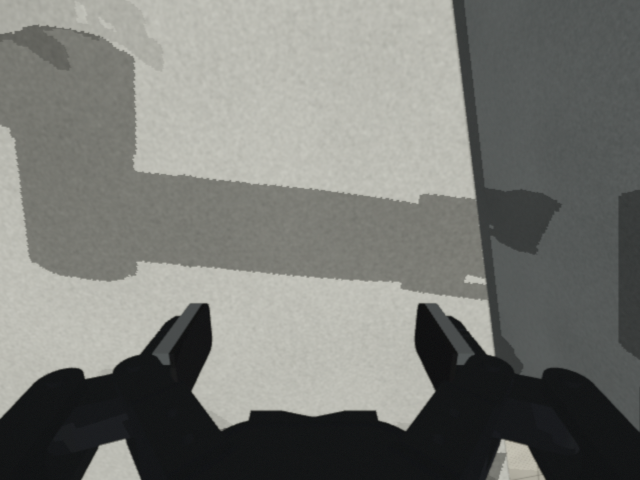

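The sample is the brown carton with the white patch standing on the scale (scene 276,186; side 364,278). Three things could be mistaken for it: the turquoise block (scene 377,213; side 243,296), the cartons in the tray (side 560,400) and the cartons already in the rack (side 296,258). Next I'll measure it and crop in close.

```bash
python3 - <<'E'
from h import *
p=cam('scene');save(p,'s1.png',(230,110,430,350),2.5) 
q=cam('side');save(q,'d1.png',(210,160,410,320),3.9)
W=cloud(p);V=cloud(q)
for n,C,pts in [('scene',W,[(276,186),(276,172),(377,200),(345,255),(388,289),(320,262),(292,266),(330,308),(399,262),(360,217),(280,215)]),('side',V,[(364,278),(364,262),(284,186),(330,215),(300,255),(258,226),(345,300)])]:
    for u,v in pts: print(n,u,v,C[v,u].round(3))
def b(c,p,t):
    print(t,[(np.round(d['extent']).tolist(),round(d['confidence'],2)) for d in ctrl.search_frame(p,t)][:6])
for t in ['sample','rack','cover','paddle_end','carton_a','divider']:
    b(0,p,t);b(0,q,t)
# carton points in side cloud
m=(V[...,2]>0.112)&(V[...,2]<0.2)
lab,l=cv2.connectedComponentsWithStats(m.astype(np.uint8))[:2]
for i in range(1,lab):
    k=l==i
    if k.sum()>60:
        P=V[k];vv,uu=np.where(k);print(i,k.sum(),uu.mean().round(),vv.mean().round(),P.min(0).round(3),P.max(0).round(3))
E
```

```text
scene 276 186 [ 0.565 -0.133  0.175]
scene 276 172 [ 0.535 -0.17   0.18 ]
scene 377 200 [0.331 0.021 0.077]
scene 345 255 [0.552 0.119 0.121]
scene 388 289 [0.568 0.273 0.171]
scene 320 262 [0.611 0.093 0.119]
scene 292 266 [0.672 0.06  0.125]
scene 330 308 [0.675 0.201 0.114]
scene 399 262 [0.458 0.217 0.106]
scene 360 217 [ 0.365 -0.006  0.003]
scene 280 215 [ 0.568 -0.124  0.068]
side 364 278 [ 0.533 -0.185  0.165]
side 364 262 [ 0.55  -0.157  0.182]
side 284 186 [0.569 0.261 0.158]
side 330 215 [0.635 0.13  0.117]
side 300 255 [0.52  0.082 0.061]
side 258 226 [0.456 0.186 0.11 ]
side 345 300 [ 0.5   -0.164  0.104]
sample [([262.0, 166.0, 27.0, 42.0], 0.91), ([369.0, 196.0, 18.0, 31.0], 0.87)]
sample [([356.0, 257.0, 23.0, 44.0], 0.87), ([234.0, 276.0, 19.0, 42.0], 0.62)]
rack [([289.0, 218.0, 118.0, 101.0], 0.72)]
rack [([254.0, 173.0, 106.0, 110.0], 0.75)]
cover [([290.0, 215.0, 119.0, 93.0], 0.84), ([265.0, 165.0, 26.0, 40.0], 0.62)]
cover [([254.0, 173.0, 108.0, 76.0], 0.97), ([269.0, 268.0, 206.0, 172.0], 0.71)]
paddle_end [([290.0, 218.0, 118.0, 89.0], 0.86)]
paddle_end [([2
[... 378 characters left out ...]
, 17.0, 23.0], 0.58)]
1 3569 139.0 13.0 [0.065 2.346 0.112] [1.753 2.442 0.2  ]
3 5545 516.0 49.0 [1.988 0.228 0.112] [2.042 2.235 0.2  ]
14 1950 132.0 117.0 [0.224 0.931 0.112] [0.478 1.075 0.2  ]
15 1678 262.0 135.0 [0.57  0.544 0.112] [0.796 0.75  0.153]
16 1563 437.0 193.0 [ 0.891 -0.153  0.112] [0.931 0.247 0.197]
17 455 221.0 181.0 [0.413 0.376 0.112] [0.478 0.43  0.187]
18 3506 300.0 216.0 [0.445 0.041 0.112] [0.681 0.291 0.181]
34 2956 388.0 310.0 [ 0.489 -0.376  0.112] [ 0.571 -0.127  0.195]
39 2514 83.0 334.0 [-0.067 -0.072  0.112] [0.065 0.012 0.2  ]
47 15147 519.0 424.0 [ 0.358 -0.712  0.112] [ 0.744 -0.508  0.138]
48 2786 519.0 464.0 [ 0.418 -0.698  0.116] [ 0.567 -0.617  0.138]
```

```bash
ls pics
```

```text
d1.png
s1.png
scene0.png
side0.png
wrist0.png
```

View pics/s1.png

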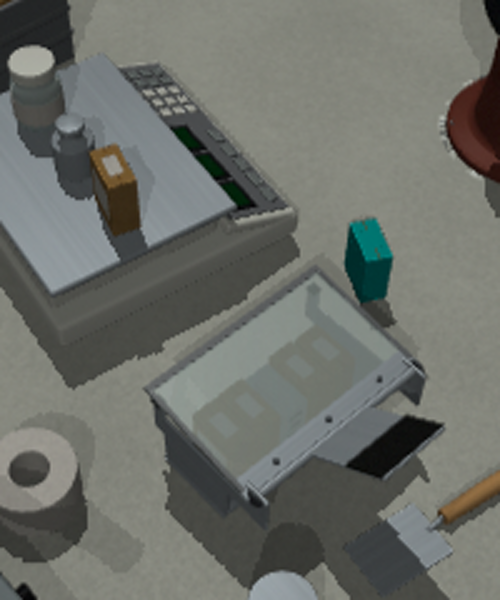

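View pics/d1.png

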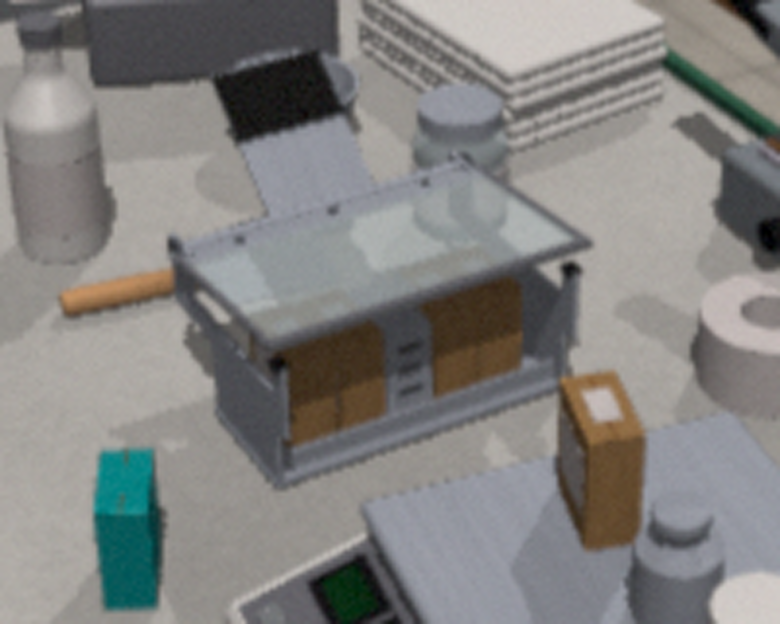

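The crops confirm that the sample is the brown carton with the white label on the scale platter. The row in the rack reads two cartons, divider, two cartons, with a gap at the far end. Next I'll fit the rack and sample poses.

```bash
python3 - <<'E'
from h import *
p=cam('scene');q=cam('side')
for n,c in (('scene',p),('side',q)):
    C=cloud(c)
    reg=(C[...,0]>.42)&(C[...,0]<.72)&(C[...,1]>0)&(C[...,1]<.33)
    P=C[reg&(C[...,2]>.10)&(C[...,2]<.2)]
    # cover plane fit ransac-ish
    S=C[reg&(C[...,2]>.112)&(C[...,2]<.13)]
    A=np.c_[S[:,:2],np.ones(len(S))]
    w=np.ones(len(S),bool)
    for _ in range(6):
        k=np.linalg.lstsq(A[w],S[w,2],rcond=None)[0];w=abs(A@k-S[:,2])<.004
    print(n,'cover plane',k.round(4),w.sum())
    r=cv2.minAreaRect(S[w][:,:2].astype(np.float32));print('rect',r, cv2.boxPoints(r).round(4).tolist())
    # paddle
    D=C[reg&(C[...,2]>.13)&(C[...,2]<.2)]
    r=cv2.minAreaRect(D[:,:2].astype(np.float32));print('paddle',r,D[:,2].max())
    A=np.c_[D[:,:2],np.ones(len(D))];print(np.linalg.lstsq(A,D[:,2],rcond=None)[0].round(3), cv2.boxPoints(r).round(3).tolist())
    # rails / end plates
    # sample
    reg=(C[...,0]>.49)&(C[...,0]<.6)&(C[...,1]>-.23)&(C[...,1]<-.09)&(C[...,2]>.113)
    Q=C[reg];print('samplecol',Q.min(0).round(3),Q.max(0).round(3))
    T=C[reg&(C[...,2]>.176)&(C[...,2]<.187)&(C[...,1]>-.2)]
    r=cv2.minAreaRect(T[:,:2].astype(np.float32));print('top',len(T),r,T.mean(0),cv2.boxPoints(r).round(3).tolist())
    for t in ['sample','tub_jar','test_weight','hinge','cover_edge','paddle_end','rack','divider','carton_a']:
        zz={'sample':.105,'tub_jar':.105,'test_weight':.105,'hinge':.108,'cover_edge':.115,'paddle_end':.187,'rack':0,'divider':.008,'carton_a':.008}[t]
        for d in ctrl.spot_point(c,t): print(' ',t,round(d['confidence'],2),ray(c,*d['uv'],zz).round(3)[:2])
E
```

```text
scene cover plane [ 0.0005 -0.101   0.1312] 4498
rect ((0.5636022090911865, 0.13163137435913086), (0.16878928244113922, 0.2336709201335907), 89.46995544433594) [[0.44600000977516174, 0.04830000177025795], [0.6797000169754028, 0.04619999974966049], [0.6812000274658203, 0.21490000188350677], [0.44760000705718994, 0.21709999442100525]]
paddle ((0.5703443288803101, 0.1707713007926941), (0.20584098994731903, 0.23986974358558655), 0.31623759865760803) 0.1827348789117086
[-0.01   0.306  0.086] [[0.46700000762939453, 0.28999999165534973], [0.46799999475479126, 0.05000000074505806], [0.6740000247955322, 0.050999999046325684], [0.6729999780654907, 0.29100000858306885]]
samplecol [ 0.524 -0.23   0.113] [ 0.574 -0.126  0.186]
top 219 ((0.5486103892326355, -0.15960770845413208), (0.06495125591754913, 0.03254600241780281), 73.61886596679688) [ 0.5492758  -0.15782375  0.18132984] [[0.5239999890327454, -0.1860000044107437], [0.5550000071525574, -0.19499999284744263], [0.5730000138282776, -0.13300000131130219], [0.5419999957084656, -0.12399999797344208]]
  sample 0.79 [ 0.543 -0.173]
  sample 0.17 [ 
[... 1189 characters left out ...]
414479  0.18054604] [[0.5230000019073486, -0.18799999356269836], [0.5540000200271606, -0.1979999989271164], [0.5730000138282776, -0.1340000033378601], [0.5410000085830688, -0.125]]
  sample 0.7 [ 0.299 -0.086]
  sample 0.6 [ 0.553 -0.166]
  tub_jar 0.87 [ 0.523 -0.346]
  test_weight 0.8 [ 0.547 -0.254]
  test_weight 0.73 [ 0.563 -0.001]
  hinge 0.65 [0.565 0.198]
  hinge 0.25 [ 0.433 -0.335]
  cover_edge 0.88 [0.568 0.075]
  cover_edge 0.51 [ 0.511 -0.356]
  cover_edge 0.2 [ 0.542 -0.17 ]
  paddle_end 0.94 [0.545 0.273]
  rack 0.76 [0.576 0.123]
  divider 0.79 [0.558 0.121]
  carton_a 0.93 [0.488 0.111]
  carton_a 0.67 [0.584 0.109]
  carton_a 0.65 [0.626 0.114]
  carton_a 0.59 [0.527 0.113]
```

```bash
cat >> h.py <<'E'
def go(pos,yaw_y=90,pr=True):
    """delta in tool frame to bring TCP to pos and tool y axis to world heading yaw_y (deg)"""
    o=ctrl.get_obs();M=R.from_rotvec(o['tool_rot']).as_matrix()
    d=M.T@(np.array(pos)-o['tool_pos']);h=np.degrees(np.arctan2(M[1,1],M[0,1]))
    a=(h-yaw_y+90)%180-90
    print('t',round(o['t'],2),'tcp',o['tool_pos'].round(4),'tilt',round(float(np.degrees(np.arccos(-M[2,2]))),2),'heading_y',round(float(h),2),'-> delta tool',d.round(4),'turn',round(float(np.radians(a)),4),'F',o['contact_force'].round(2),'open',round(o['opening'],4),'q',o['q'].round(2))
E
```

Call:
apply_moves --pt "0 0 -0.05 -0.125 -1" --pt "0 0 -0.05 -0.126 -1" --pt "-0.02 -0.015 -0.03 0 -1" --pt "-0.046 -0.037 0 0 -1" --pt "-0.046 -0.037 0 0 -1" --pt "-0.046 -0.037 0 0 -1" --pt "-0.046 -0.037 0 0 -1" --pt "-0.046 -0.037 0 0 -1"

```text
t: 5.1
tool_pos: [0.4114, 0.4047, 0.3662]
tool_rot: [-0.027, 3.139, 0.001]
contact_force: [0.7, 0.0, -0.4]
opening: 0.0004
```

```bash
python3 -c "
from h import *
go([.567,.275,.24])"
```

```text
t 5.1 tcp [0.4114 0.4047 0.3662] tilt 0.16 heading_y 91.0 -> delta tool [-0.153  -0.1325  0.1265] turn 0.0175 F [ 0.68  0.01 -0.4 ] open 0.0004 q [ 0.65 -0.11  1.55 -0.    1.7  -0.94]
```

Call:
apply_moves --pt "-0.042 -0.037 0 0.017 -1" --pt "-0.042 -0.037 0 0 -1" --pt "-0.042 -0.037 0 0 -1" --pt "-0.03 -0.025 0 0 -1" --pt "0 0 0.03 0 -1" --pt "0 0 0.03 0 -1" --pt "0 0 0.03 0 -1" --pt "0 0 0.01 0 -1"

```text
t: 6.1
tool_pos: [0.5775, 0.2599, 0.2654]
tool_rot: [0.013, 3.135, 0.004]
contact_force: [-0.6, -0.6, -0.5]
opening: 0.0
```

```bash
python3 - <<'E'
from h import *
go([.567,.275,.21])
p=cam('wrist');save(p,'w2.png')
q=cam('side');save(q,'d2.png')
C=cloud(p)
print([C[v,u].round(3).tolist() for u,v in [(320,60),(320,120),(320,180),(320,240),(320,300)]])
E
```

```text
t 6.1 tcp [0.5775 0.2599 0.2654] tilt 0.42 heading_y 89.51 -> delta tool [0.0111 0.0149 0.0554] turn -0.0085 F [-0.59 -0.64 -0.55] open 0.0 q [ 0.31  0.05  1.56  0.    1.53 -1.26]
[[0.427, 0.269, -0.002], [0.487, 0.268, 0.001], [0.532, 0.265, 0.164], [0.576, 0.265, 0.163], [0.565, 0.262, 0.28]]
```

View pics/w2.png

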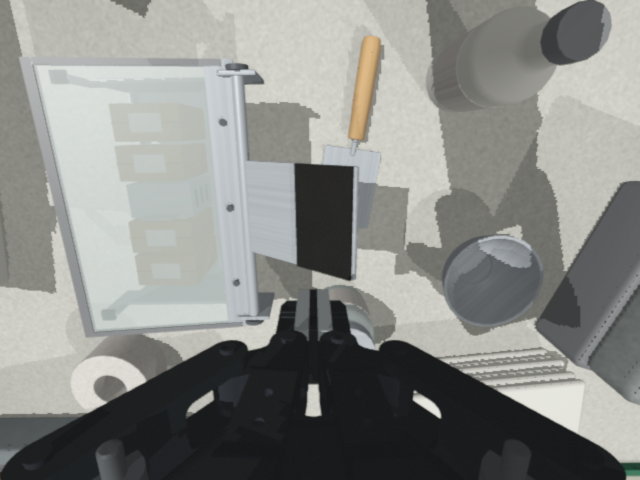

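View pics/d2.png

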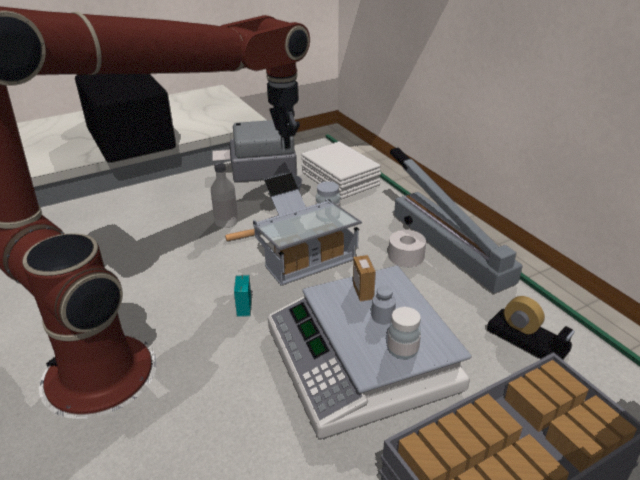

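Call:
apply_moves --pt "0.011 0.015 0.02 -0.008 -1" --pt "0 0 0.03 0 -1" --pt "0 0 0.03 0 -1" --pt "0 0 0.02 0 -1" --pt "0 0 0.02 0 -1" --pt "0 0 0.02 0 -1" --pt "0 0 0.02 0 -1" --pt "0 0 0.02 0 -1"

```text
t: 7.2
tool_pos: [0.5742, 0.2875, 0.0959]
tool_rot: [-0.009, 3.11, 0.026]
contact_force: [-1.3, -1.7, 5.1]
opening: -0.0003
```

```bash
python3 - <<'E'
from h import *
go([.567,.275,.06])
q=cam('side');save(q,'d3.png',(200,100,420,300),3)
E
```

```text
t 7.2 tcp [0.5742 0.2875 0.0959] tilt 2.05 heading_y 90.35 -> delta tool [ 0.0085 -0.013   0.0355] turn 0.006 F [-1.27 -1.71  5.12] open -0.0003 q [ 0.35  0.19  1.7   0.01  1.22 -1.23]
```

View pics/d3.png

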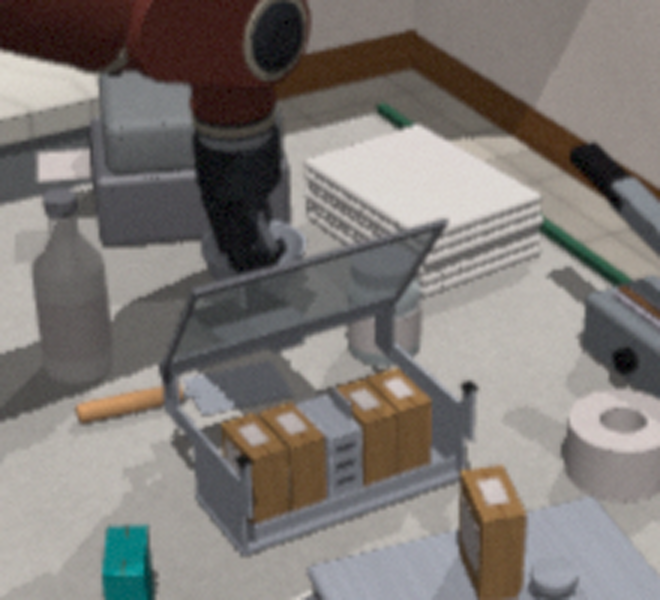

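Call:
apply_moves --pt "0.003 -0.005 0.015 0 -1" --pt "0.003 -0.005 0.015 0 -1" --pt "0 -0.002 0.015 0 -1" --pt "0 0 0.012 0 -1" --pt "0 0 0.012 0 -1" --pt "0 0 0.01 0 -1" --pt "0 0 0.008 0 -1" --pt "0 0 0.005 0 -1"

```text
t: 8.25
tool_pos: [0.5933, 0.296, 0.0334]
tool_rot: [-0.007, 3.061, 0.081]
contact_force: [-2.0, 1.4, 8.0]
opening: 0.0001
```

```bash
python3 - <<'E'
from h import *
go([.567,.275,.05])
q=cam('side');save(q,'d4.png',(200,100,420,300),3)
E
```

```text
t 8.25 tcp [0.5933 0.296  0.0334] tilt 5.48 heading_y 90.39 -> delta tool [ 0.025  -0.0199 -0.0197] turn 0.0069 F [-1.96  1.39  8.  ] open 0.0001 q [ 0.34  0.27  1.72  0.03  1.06 -1.25]
```

View pics/d4.png

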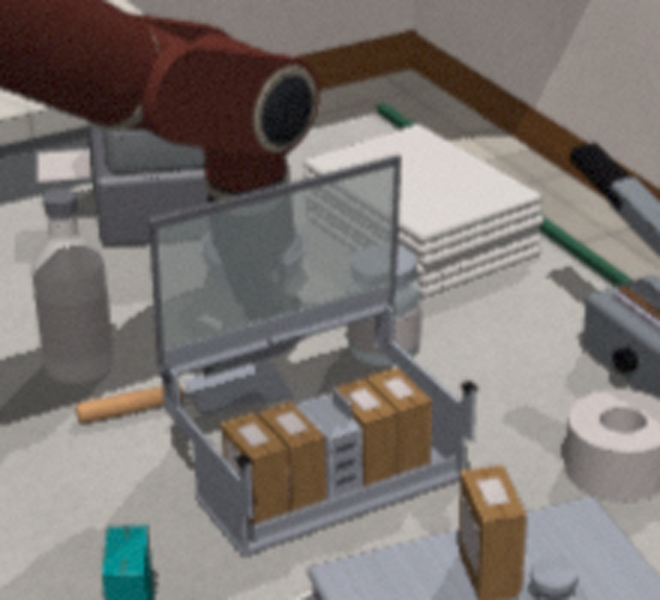

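```bash
python3 - <<'E'
from h import *
q=cam('side');C=cloud(q)
M=R.from_rotvec(ctrl.get_obs()['tool_rot']).as_matrix();print('toolz',M[:,2].round(4))
S=C[(C[...,0]>.46)&(C[...,0]<.66)&(C[...,1]>.14)&(C[...,1]<.235)&(C[...,2]>.13)&(C[...,2]<.28)]
print(len(S),S.min(0),S.max(0))
k=np.polyfit(S[:,2],S[:,1],1);print('y=a z+b',k,'angle',np.pi/2-abs(np.arctan(k[0])),'y at .108',np.polyval(k,.108),np.std(S[:,1]-np.polyval(k,S[:,2])))
E
```

```text
toolz [ 0.0796  0.0534 -0.9954]
3167 [0.46009442 0.18118874 0.13004817] [0.65984847 0.23441669 0.27999476]
y=a z+b [-0.05103601  0.20437122] angle 1.5198045577422625 y at .108 0.19885933008606815 0.004738577757245486
```

Call:
apply_moves --pt "0 0 -0.02 0 -1" --pt "0 0 -0.04 0 -1" --pt "0 0 -0.05 0 -1" --pt "0 0 -0.05 0 -1" --pt "0 0 -0.05 0 -1" --pt "0 0 -0.05 0 -1" --pt "0 0 0 0 -1" --pt "0 0 0 0 -1"

```text
t: 9.35
tool_pos: [0.5681, 0.2796, 0.2962]
tool_rot: [-0.006, 3.073, 0.074]
contact_force: [0.2, -0.3, -0.7]
opening: -0.0001
```

```bash
python3 - <<'E'
from h import *
go([.567,.275,.05])
M=R.from_rotvec(ctrl.get_obs()['tool_rot']).as_matrix();print('toolz',M[:,2].round(4))
E
```

```text
t 9.35 tcp [0.5681 0.2796 0.2962] tilt 4.77 heading_y 90.31 -> delta tool [ 0.0178 -0.0165  0.2451] turn 0.0054 F [ 0.16 -0.32 -0.65] open -0.0001 q [ 0.33 -0.01  1.57  0.02  1.5  -1.25]
toolz [ 0.0677  0.0484 -0.9965]
```

Call:
apply_moves --pt "0 0 -0.04 0 -1" --pt "0.02 -0.03 0 0 -1" --pt "0.04 -0.045 0 0 -1" --pt "0.04 -0.045 0 0 -1" --pt "0.04 -0.045 0 0 -1" --pt "0 0 0 0 0.65" --pt "0 0 0 0 0.65" --pt "0 0 0 0 0.65"

```text
t: 10.35
tool_pos: [0.4183, 0.1078, 0.3046]
tool_rot: [-0.007, 3.099, 0.066]
contact_force: [0.4, -1.1, -0.7]
opening: 0.0543
```

```bash
python3 - <<'E'
from h import *
go([.567,.115,.05])
M=R.from_rotvec(ctrl.get_obs()['tool_rot']).as_matrix();print('toolz',M[:,2].round(4))
p=cam('wrist');save(p,'w5.png')
C=cloud(p)
np.save('w5.npy',C)
for t in ['divider','carton_a','sample','rack','hinge']:
    for d in ctrl.spot_point(p,t): print(t,round(d['confidence'],2),np.round(d['uv']),ray(p,*d['uv'],.108 if t=='hinge' else 0 if t=='rack' else .008).round(3)[:2])
E
```

```text
t 10.35 tcp [0.4183 0.1078 0.3046] tilt 3.44 heading_y 90.31 -> delta tool [-0.1378 -0.0045  0.2607] turn 0.0055 F [ 0.38 -1.05 -0.65] open 0.0543 q [ 0.05 -0.5   1.96  0.04  1.64 -1.52]
toolz [ 0.0422  0.0427 -0.9982]
carton_a 0.64 [309. 242.] [0.489 0.114]
carton_a 0.59 [304. 269.] [0.529 0.108]
sample 0.93 [243. 122.] [0.339 0.037]
sample 0.79 [ 53. 323.] [ 0.607 -0.242]
hinge 0.67 [449. 253.] [0.468 0.259]
```

View pics/w5.png

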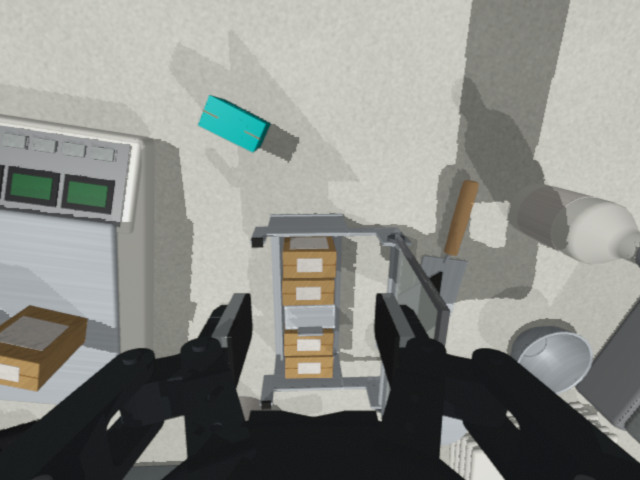

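```bash
python3 - <<'E'
from h import *
C=np.load('w5.npy')
m=(C[...,0]>.44)&(C[...,0]<.70)&(C[...,1]>.03)&(C[...,1]<.2)
S=C[m&(C[...,2]>.07)&(C[...,2]<.098)]
# histogram x along middle strip
T=S[(abs(S[:,1]-.112)<.012)]
h,e=np.histogram(T[:,0],bins=np.arange(.44,.70,.004))
for a,b in zip(e,h):
    z=T[(T[:,0]>=a)&(T[:,0]<a+.004)][:,2]
    print(round(a,3),b,np.median(z).round(3) if len(z) else '')
Q=S[(S[:,2]>.078)&(S[:,2]<.09)&(S[:,0]>.47)&(S[:,0]<.65)]
for lo,hi in [(.47,.5),(.5,.53),(.575,.61),(.61,.645)]:
    k=Q[(Q[:,0]>lo)&(Q[:,0]<hi)&(abs(Q[:,1]-.112)<.045)][:,1];print(lo,np.percentile(k,[1,5,50,95,99]).round(4))
F=C[m&(C[...,2]>.012)&(C[...,2]<.03)]
for lo,hi in [(.46,.49),(.5,.53),(.54,.57),(.6,.64)]:
    k=F[(F[:,0]>lo)&(F[:,0]<hi)][:,1]
    if len(k): print('rail',lo,np.percentile(k[k<.11],[2,98]).round(4),np.percentile(k[k>.11],[2,98]).round(4))
E
python3 - <<'E'
import cv2
im=cv2.imread('pics/w5.png')[200:420,240:460];cv2.imwrite('pics/w5c.png',cv2.resize(im,None,fx=2.7,fy=2.7,interpolation=cv2.INTER_CUBIC))
E
```

```text
0.44 0 
0.444 0 
0.448 0 
0.452 89 0.078
0.456 43 0.08
0.46 0 
0.464 0 
0.468 0 
0.472 122 0.079
0.476 80 0.084
0.48 74 0.084
0.484 75 0.084
0.488 72 0.085
0.492 70 0.085
0.496 64 0.084
0.5 74 0.084
0.504 34 0.084
0.508 103 0.082
0.512 64 0.084
0.516 68 0.085
0.52 62 0.085
0.524 59 0.085
0.528 64 0.084
0.532 50 0.084
0.536 61 0.084
0.54 22 0.083
0.544 51 0.078
0.548 61 0.078
0.552 56 0.078
0.556 58 0.078
0.56 58 0.078
0.564 55 0.078
0.568 56 0.078
0.572 210 0.086
0.576 8 0.093
0.58 11 0.084
0.584 52 0.084
0.588 64 0.084
0.592 55 0.085
0.596 52 0.084
0.6 55 0.085
0.604 48 0.084
0.608 53 0.084
0.612 52 0.083
0.616 61 0.084
0.62 47 0.084
0.624 61 0.084
0.628 49 0.085
0.632 53 0.084
0.636 41 0.084
0.64 49 0.084
0.644 19 0.083
0.648 0 
0.652 0 
0.656 0 
0.66 0 
0.664 115 0.076
0.668 23 0.08
0.672 0 
0.676 0 
0.68 0 
0.684 0 
0.688 0 
0.692 0 
0.47 [0.0826 0.0856 0.1125 0.1394 0.1417]
0.5 [0.0818 0.0843 0.1114 0.1381 0.1404]
0.575 [0.0822 0.0845 0.1102 0.1386 0.1409]
0.61 [0.0827 0.0852 0.1114 0.1389 0.1415]
rail 0.46 [0.0722 0.0749] [0.1347 0.149 ]Traceback (most recent call last):
  File "<stdin>", line 17, in <module>
    return _quantile_unchecked(
        a, q, axis, out, overwrite_input, method, keepdims, weights)
    return _ureduce(a,
                    func=_quantile_ureduce_func,
    ...<5 lines>...
                    overwrite_input=overwrite_input,
                    method=method)
    r = func(a, **kwargs)
    result = _quantile(arr,
                       quantiles=q,
    ...<2 lines>...
                       out=out,
                       weights=wgt)
    slices_having_nans = np.isnan(arr[-1, ...])
                                  ~~~^^^^^^^^^
IndexError: index -1 is out of bounds for axis 0 with size 0
```

View pics/w5c.png

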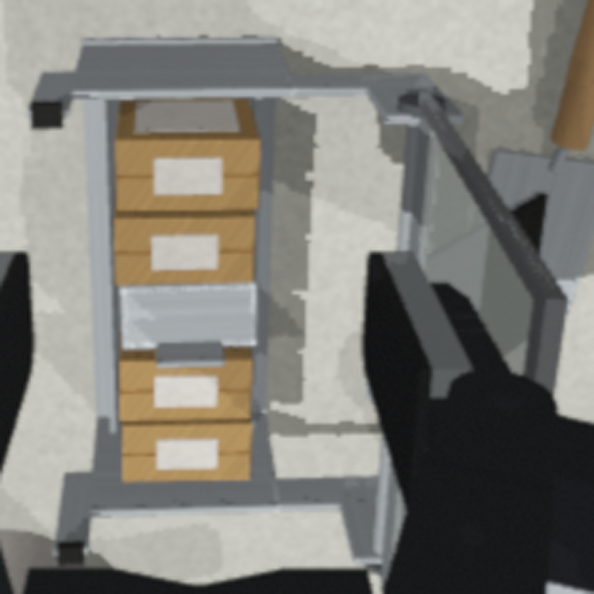

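```bash
python3 - <<'E'
from h import *
C=np.load('w5.npy')
for x in [.38,.42,.457,.5,.54]:
    m=(abs(C[...,0]-x)<.005)&(C[...,1]<.06)
    P=C[m]; 
    print(x,[(round(float(y),3),np.round(np.nanmax(P[abs(P[:,1]-y)<.004][:,2]),3) if (abs(P[:,1]-y)<.004).any() else None) for y in np.arange(-.06,.06,.01)])
E
```

```text
0.38 [(-0.06, np.float64(0.002)), (-0.05, np.float64(0.002)), (-0.04, np.float64(0.002)), (-0.03, np.float64(0.002)), (-0.02, np.float64(0.003)), (-0.01, np.float64(0.002)), (0.0, np.float64(0.003)), (0.01, np.float64(0.002)), (0.02, np.float64(0.001)), (0.03, np.float64(0.002)), (0.04, np.float64(0.003)), (0.05, np.float64(0.002))]
0.42 [(-0.06, np.float64(0.002)), (-0.05, np.float64(0.002)), (-0.04, np.float64(0.002)), (-0.03, np.float64(0.002)), (-0.02, np.float64(0.002)), (-0.01, np.float64(0.002)), (0.0, np.float64(0.002)), (0.01, np.float64(0.003)), (0.02, np.float64(0.002)), (0.03, np.float64(0.002)), (0.04, np.float64(0.002)), (0.05, np.float64(0.384))]
0.457 [(-0.06, np.float64(0.002)), (-0.05, np.float64(0.003)), (-0.04, np.float64(0.002)), (-0.03, np.float64(0.002)), (-0.02, np.float64(0.002)), (-0.01, np.float64(0.002)), (0.0, np.float64(0.002)), (0.01, np.float64(0.002)), (0.02, np.float64(0.001)), (0.03, np.float64(0.002)), (0.04, np.float64(0.002)), (0.05, np.float64(0.106))]
0.5 [(-0.06, np.float64(0.002)), (-0.05, np.float64(0.002)), (-0.04, np.float64(0.002)), (-0.03, np.float64(0.003)), (-0.02, np.float64(0.002)), (-0.01, np.float64(0.002)), (0.0, np.float64(0.002)), (0.01, np.float64(0.003)), (0.02, np.float64(0.002)), (0.03, np.float64(0.002)), (0.04, np.float64(0.001)), (0.05, np.float64(0.001))]
0.54 [(-0.06, np.float64(0.002)), (-0.05, np.float64(0.002)), (-0.04, np.float64(0.002)), (-0.03, np.float64(0.002)), (-0.02, np.float64(0.002)), (-0.01, np.float64(0.002)), (0.0, np.float64(0.002)), (0.01, np.float64(0.002)), (0.02, np.float64(0.002)), (0.03, np.float64(0.001)), (0.04, np.float64(0.002)), (0.05, np.float64(0.002))]
```

Call:
apply_moves --pt "-0.015 -0.04 0.03 0 -1" --pt "-0.014 -0.045 0.04 0 -1" --pt "0 0 0.045 0 -1" --pt "0 0 0.045 0 -1" --pt "0 0 0.04 0 -1" --pt "0 0 0.015 0 -1" --pt "0 0 0 0 -1" --pt "0 0 0 0 -1"

```text
t: 11.65
tool_pos: [0.4642, 0.0304, 0.0884]
tool_rot: [-0.012, 3.086, 0.065]
contact_force: [-0.5, -0.1, -0.1]
opening: 0.0003
```

```bash
python3 - <<'E'
from h import *
go([.457,.036,.07])
M=R.from_rotvec(ctrl.get_obs()['tool_rot']).as_matrix();print('toolz',M[:,2].round(4))
E
```

```text
t 11.65 tcp [0.4642 0.0304 0.0884] tilt 3.94 heading_y 90.5 -> delta tool [0.0081 0.0049 0.0182] turn 0.0088 F [-0.52 -0.14 -0.14] open 0.0003 q [-0.12 -0.25  2.14  0.05  1.2  -1.72]
toolz [ 0.0542  0.0423 -0.9976]
```

Now I'll push gently in +y against the rack's ear to take out the tool's y-tilt.

Call:
apply_moves --pt "0.007 0 0.012 0 -1" --pt "0 0.01 0 0 -1" --pt "0 0.01 0 0 -1" --pt "0 0.01 0 0 -1" --pt "0 0.01 0 0 -1" --pt "0 0.01 0 0 -1" --pt "0 0.01 0 0 -1" --pt "0 0.01 0 0 -1"

```text
t: 12.65
tool_pos: [0.4585, 0.0359, 0.0798]
tool_rot: [-0.041, 3.082, -0.203]
contact_force: [-2.4, -45.1, 3.0]
opening: -0.0003
```

```bash
python3 - <<'E'
from h import *
go([.457,.036,.07])
M=R.from_rotvec(ctrl.get_obs()['tool_rot']).as_matrix();print('toolz',M[:,2].round(4))
E
```

```text
t 12.65 tcp [0.4585 0.0359 0.0798] tilt 8.13 heading_y 91.33 -> delta tool [0.002  0.0015 0.0096] turn 0.0233 F [ -2.37 -45.13   2.96] open -0.0003 q [-0.   -0.23  2.15 -0.14  1.17 -1.55]
toolz [ 0.0545 -0.1306 -0.9899]
```

Call:
apply_moves --pt "0 -0.012 0 0 -1" --pt "0 -0.004 -0.03 0 -1" --pt "0 0 -0.05 -0.02 -1" --pt "0 0 -0.02 0 -1" --pt "0 0.03 0 0 -1" --pt "0 0.03 0 0 -1" --pt "0 0 0 0 -1" --pt "0 0 0 0 -1"

```text
t: 13.65
tool_pos: [0.4519, 0.0953, 0.1809]
tool_rot: [-0.07, 3.073, -0.2]
contact_force: [-0.5, 0.2, 0.2]
opening: 0.0001
```

```bash
python3 - <<'E'
from h import *
go([.457,.090,.091])
M=R.from_rotvec(ctrl.get_obs()['tool_rot']).as_matrix();print('toolz',M[:,2].round(4))
E
```

```text
t 13.65 tcp [0.4519 0.0953 0.1809] tilt 8.24 heading_y 92.37 -> delta tool [0.0004 0.0063 0.09  ] turn 0.0414 F [-0.49  0.24  0.24] open 0.0001 q [ 0.13 -0.34  2.06 -0.14  1.38 -1.46]
toolz [ 0.064  -0.1282 -0.9897]
```

Call:
apply_moves --pt "0 0.003 0.025 0.04 -1" --pt "0 0.003 0.025 0 -1" --pt "0 0.002 0.02 0 -1" --pt "0 0 0.012 0 -1" --pt "0 0 0.006 0 -1" --pt "0 0 0 0 -1" --pt "0 -0.006 0 0 -1" --pt "0 -0.008 0 0 -1"

```text
t: 14.65
tool_pos: [0.4603, 0.0744, 0.0959]
tool_rot: [0.001, 3.064, -0.197]
contact_force: [-0.4, -0.8, -0.6]
opening: -0.0006
```

```bash
python3 - <<'E'
from h import *
go([.457,.081,.091])
M=R.from_rotvec(ctrl.get_obs()['tool_rot']).as_matrix();print('toolz',M[:,2].round(4))
E
```

```text
t 14.65 tcp [0.4603 0.0744 0.0959] tilt 8.41 heading_y 89.71 -> delta tool [0.0036 0.0071 0.0038] turn -0.0051 F [-0.37 -0.84 -0.59] open -0.0006 q [ 0.08 -0.24  2.13 -0.14  1.2  -1.44]
toolz [ 0.0705 -0.1282 -0.9892]
```

Call:
apply_moves --pt "0.002 -0.005 0.002 0 -1" --pt "0 -0.01 0 0 -1" --pt "0 -0.01 0 0 -1" --pt "0 -0.01 0 0 -1" --pt "0 -0.01 0 0 -1" --pt "0 0 0 0 -1" --pt "0 0 0 0 -1" --pt "0 0 0 0 -1"

```text
t: 15.65
tool_pos: [0.4604, 0.0733, 0.0978]
tool_rot: [0.022, 3.052, -0.009]
contact_force: [0.7, 0.9, -1.3]
opening: 0.0002
```

```bash
python3 - <<'E'
from h import *
go([.457,.081,.091])
M=R.from_rotvec(ctrl.get_obs()['tool_rot']).as_matrix();print('toolz',M[:,2].round(4))
E
```

```text
t 15.65 tcp [0.4604 0.0733 0.0978] tilt 5.13 heading_y 89.17 -> delta tool [0.0041 0.0077 0.0064] turn -0.0145 F [ 0.72  0.94 -1.29] open 0.0002 q [ 0.   -0.28  2.15 -0.01  1.18 -1.55]
toolz [ 0.0893 -0.0063 -0.996 ]
```

Call:
apply_moves --pt "0 0.01 -0.015 -0.014 -1" --pt "0.02 0.01 0 0 -1" --pt "0.022 0.01 0 0 -1" --pt "0 0.005 0.03 0 -1" --pt "0 0 0.03 0 -1" --pt "0 0 0.005 0 -1" --pt "-0.005 0 0 0 -1" --pt "-0.005 0 0 0 -1"

```text
t: 16.65
tool_pos: [0.4391, 0.1095, 0.0557]
tool_rot: [-0.001, 3.036, -0.011]
contact_force: [0.1, -0.5, -0.1]
opening: 0.0002
```

```bash
python3 - <<'E'
from h import *
go([.443,.11,.05])
M=R.from_rotvec(ctrl.get_obs()['tool_rot']).as_matrix();print('toolz',M[:,2].round(4))
E
```

```text
t 16.65 tcp [0.4391 0.1095 0.0557] tilt 6.04 heading_y 90.01 -> delta tool [-0.0033  0.0005  0.0061] turn 0.0003 F [ 0.12 -0.53 -0.06] open 0.0002 q [ 0.09 -0.27  2.22 -0.02  1.09 -1.47]
toolz [ 0.105  -0.0071 -0.9944]
```

Call:
apply_moves --pt "-0.007 0 0 0 -1" --pt "-0.01 0 0 0 -1" --pt "-0.01 0 0 0 -1" --pt "-0.01 0 0 0 -1" --pt "-0.01 0 0 0 -1" --pt "0 0 0 0 -1" --pt "0 0 0 0 -1" --pt "0 0 0 0 -1"

```text
t: 17.65
tool_pos: [0.4434, 0.11, 0.053]
tool_rot: [0.004, -3.113, 0.019]
contact_force: [-2.7, -0.2, -0.9]
opening: 0.0003
```

```bash
python3 - <<'E'
from h import *
go([.443,.11,.05])
M=R.from_rotvec(ctrl.get_obs()['tool_rot']).as_matrix();print('toolz',M[:,2].round(4))
E
```

```text
t 17.65 tcp [0.4434 0.11   0.053 ] tilt 1.8 heading_y 90.15 -> delta tool [0.0003 0.     0.003 ] turn 0.0026 F [-2.65 -0.16 -0.87] open 0.0003 q [ 0.09 -0.15  2.12 -0.01  1.2  -1.48]
toolz [-0.0289 -0.0122 -0.9995]
```

Call:
apply_moves --pt "0.006 0 -0.03 0 -1" --pt "0 0 -0.05 0 0.8" --pt "0 0 -0.04 0 0.8" --pt "-0.05 0 0 0 0.8" --pt "-0.05 0 0 0 0.8" --pt "-0.05 0 0 0 0.8" --pt "0 0 0 0 0.8" --pt "0 0 0 0 0.8"

```text
t: 18.65
tool_pos: [0.6016, 0.111, 0.1803]
tool_rot: [0.001, -3.132, 0.018]
contact_force: [-0.8, 0.1, -0.4]
opening: 0.077
```

```bash
cat >> h.py <<'E'
def tz():
    M=R.from_rotvec(ctrl.get_obs()['tool_rot']).as_matrix();print('toolz',M[:,2].round(4))
E
python3 - <<'E'
from h import *
go([.596,.1115,.028]);tz()
p=cam('wrist');save(p,'w6.png')
C=cloud(p)
m=(C[...,0]>.44)&(C[...,0]<.70)
T=C[m&(C[...,2]>.07)&(C[...,2]<.098)&(abs(C[...,1]-.1)<.012)]
h,e=np.histogram(T[:,0],bins=np.arange(.44,.70,.003));print([(round(a,3),int(b)) for a,b in zip(e,h) if b])
E
```

```text
t 18.65 tcp [0.6016 0.111  0.1803] tilt 0.85 heading_y 90.04 -> delta tool [0.0042 0.0022 0.1524] turn 0.0008 F [-0.76  0.14 -0.42] open 0.077 q [ 0.07  0.07  1.69 -0.01  1.4  -1.5 ]
toolz [-0.0096 -0.0113 -0.9999]
[(np.float64(0.452), 38), (np.float64(0.455), 285), (np.float64(0.458), 141), (np.float64(0.473), 106), (np.float64(0.476), 202), (np.float64(0.479), 202), (np.float64(0.482), 208), (np.float64(0.485), 205), (np.float64(0.488), 201), (np.float64(0.491), 189), (np.float64(0.494), 187), (np.float64(0.497), 194), (np.float64(0.5), 191), (np.float64(0.503), 180), (np.float64(0.506), 125), (np.float64(0.509), 113), (np.float64(0.512), 180), (np.float64(0.515), 183), (np.float64(0.518), 178), (np.float64(0.521), 180), (np.float64(0.524), 180), (np.float64(0.527), 144), (np.float64(0.53), 180), (np.float64(0.533), 179), (np.float64(0.536), 142), (np.float64(0.539), 142), (np.float64(0.545), 168), (np.float64(0.548), 150), (np.float64(0.551), 156), (np.float64(0.554), 136), (np.float64(0.557), 153), (np.float64(0.56), 152), (np.float64(0.563), 135), (np.float64(0.566), 137), (np.float64(0.569), 139), (np.float64(0.572), 228), (np.float64(0.575), 108), (np.float64(0.578), 135), (np.float64(0.581), 146), (np.float64(0.584), 140), (np.float64(0.587), 137), (np.float64(0.59), 138), (np.float64(0.593), 133), (np.float64(0.596), 135), (np.float64(0.599), 133), (np.float64(0.602), 128), (np.float64(0.605), 132), (np.float64(0.608), 128), (np.float64(0.611), 30), (np.float64(0.614), 215), (np.float64(0.617), 129), (np.float64(0.62), 128), (np.float64(0.623), 124), (np.float64(0.626), 117), (np.float64(0.629), 119), (np.float64(0.632), 116), (np.float64(0.635), 118), (np.float64(0.638), 111), (np.float64(0.641), 118), (np.float64(0.644), 76), (np.float64(0.665), 258), (np.float64(0.668), 70)]
```

View pics/w6.png

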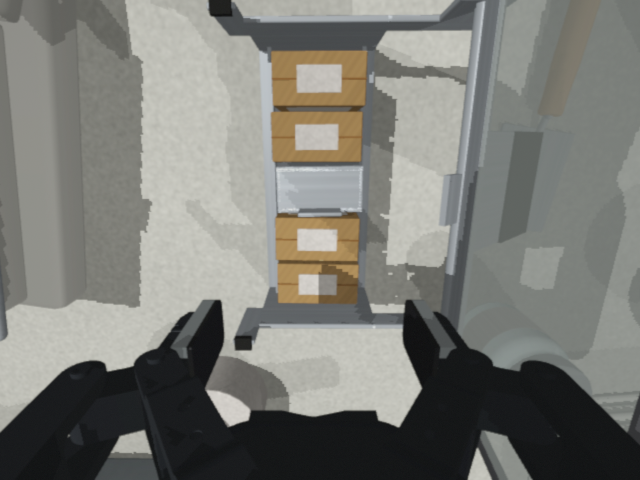

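Call:
apply_moves --pt "0.004 0.001 0.03 0 0.7" --pt "0 0 0.03 0 0.7" --pt "0 0 0.03 0 0.7" --pt "0 0 0.025 0 0.7" --pt "0 0 0.02 0 0.7" --pt "0 0 0.008 0 0.7" --pt "0 0 0 0 0.7" --pt "0 0 0 0 0.7"

```text
t: 19.7
tool_pos: [0.5946, 0.1113, 0.0402]
tool_rot: [-0.004, 3.139, -0.017]
contact_force: [0.4, 1.2, -0.3]
opening: 0.0726
```

```bash
python3 - <<'E'
from h import *
go([.596,.1115,.03]);tz()
p=cam('wrist');save(p,'w7.png')
p=cam('side');save(p,'d7.png',(200,100,420,300),3)
E
```

```text
t 19.7 tcp [0.5946 0.1113 0.0402] tilt 0.62 heading_y 90.13 -> delta tool [-0.0014  0.0003  0.0102] turn 0.0022 F [ 0.44  1.17 -0.29] open 0.0726 q [ 0.07  0.2   1.8  -0.01  1.15 -1.5 ]
toolz [ 0.0025 -0.0106 -0.9999]
```

View pics/w7.png

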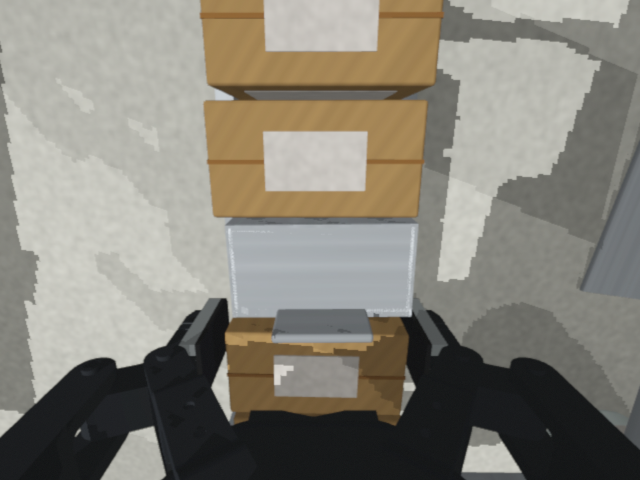

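View pics/d7.png

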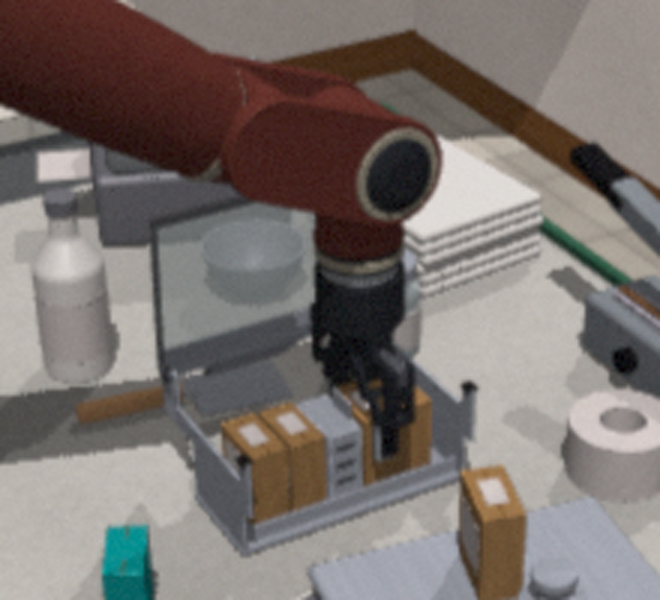

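Call:
apply_moves --pt "-0.001 -0.001 0.006 0 0.7" --pt "0 0 0 0 -0.5" --pt "0 0 0 0 -0.5" --pt "0 0 0 0 -0.5" --pt "0 0 0 0 -0.5" --pt "-0.005 0 0 0 -0.5" --pt "-0.005 0 0 0 -0.5" --pt "0 0 0 0 -0.5" --grip_force 20

```text
t: 20.8
tool_pos: [0.607, 0.1103, 0.035]
tool_rot: [-0.003, 3.138, -0.016]
contact_force: [0.9, -0.5, 0.1]
opening: 0.0596
```

```bash
python3 - <<'E'
from h import *
go([.614,.1115,.033]);tz()
p=cam('wrist');save(p,'w8.png')
E
```

```text
t 20.8 tcp [0.607  0.1103 0.035 ] tilt 0.62 heading_y 90.12 -> delta tool [-0.007   0.0012  0.002 ] turn 0.0021 F [ 0.9  -0.49  0.13] open 0.0596 q [ 0.06  0.23  1.77 -0.01  1.14 -1.5 ]
toolz [ 0.0033 -0.0102 -0.9999]
```

View pics/w8.png

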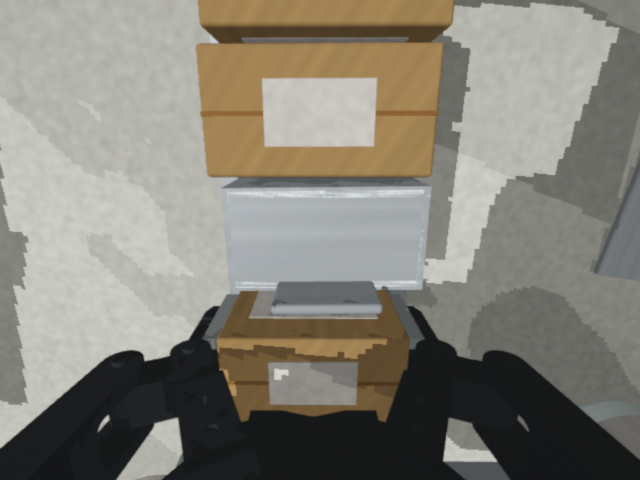

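Call:
apply_moves --pt "-0.004 0 0 0 -0.5" --pt "-0.003 0 0 0 -0.5" --pt "0 0 0 0 -0.5" --pt "0 0 0 0 0.7" --pt "0 0 0 0 0.7" --pt "0 0 0 0 0.7" --pt "0 0 -0.02 0 0.7" --pt "0 0 -0.03 0 0.7"

```text
t: 21.85
tool_pos: [0.6126, 0.1107, 0.0847]
tool_rot: [0.003, -3.14, 0.017]
contact_force: [-0.2, -0.4, -0.5]
opening: 0.0727
```

```bash
python3 - <<'E'
from h import *
go([.559,.1115,.033]);tz()
p=cam('wrist');save(p,'w9.png')
E
```

```text
t 21.85 tcp [0.6126 0.1107 0.0847] tilt 0.61 heading_y 90.12 -> delta tool [0.0535 0.0015 0.0518] turn 0.0021 F [-0.19 -0.41 -0.49] open 0.0727 q [ 0.06  0.18  1.73 -0.01  1.23 -1.51]
toolz [-0.0012 -0.0105 -0.9999]
```

View pics/w9.png

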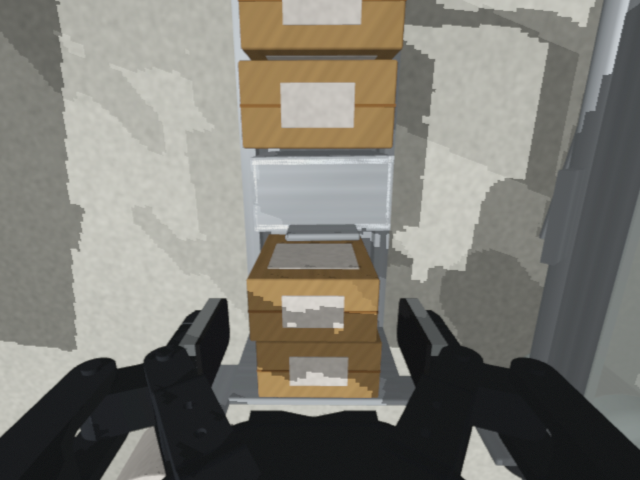

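Call:
apply_moves --pt "0.026 0.001 -0.01 0 0.7" --pt "0.026 0 0 0 0.7" --pt "0 0 0.02 0 0.7" --pt "0 0 0.025 0 0.7" --pt "0 0 0.014 0 0.7" --pt "0 0 0 0 0.7" --pt "0 0 0 0 -0.5" --pt "0 0 0 0 -0.5"

```text
t: 22.9
tool_pos: [0.5706, 0.1118, 0.0468]
tool_rot: [-0.003, 3.119, -0.014]
contact_force: [-1.1, 0.2, -1.1]
opening: 0.0597
```

```bash
python3 - <<'E'
from h import *
go([.559,.1115,.034]);tz()
p=cam('wrist');save(p,'w10.png')
E
```

```text
t 22.9 tcp [0.5706 0.1118 0.0468] tilt 1.4 heading_y 90.09 -> delta tool [ 0.0119 -0.0002  0.0126] turn 0.0017 F [-1.07  0.22 -1.14] open 0.0597 q [ 0.07  0.12  1.87 -0.01  1.13 -1.5 ]
toolz [ 0.0228 -0.0087 -0.9997]
```

View pics/w10.png

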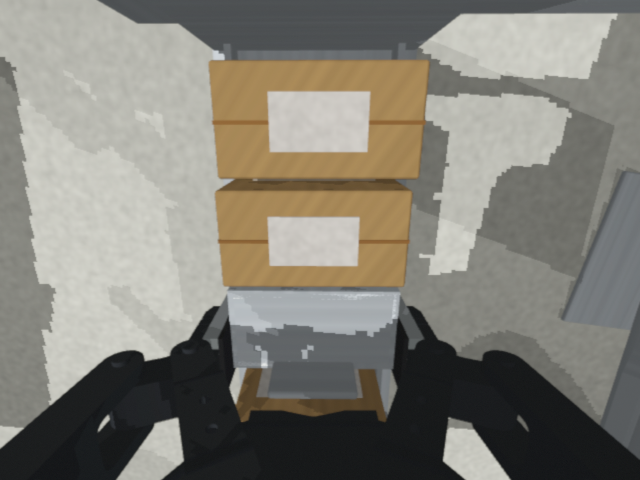

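Call:
apply_moves --pt "0 0 0 0 0.7" --pt "0 0 0 0 0.7" --pt "0.007 0 0.006 0 0.7" --pt "0.005 0 0.006 0 0.7" --pt "0 0 0 0 0.7" --pt "0 0 0 0 0.7" --pt "0 0 0 0 -0.5" --pt "0 0 0 0 -0.5"

```text
t: 23.95
tool_pos: [0.5585, 0.1117, 0.0348]
tool_rot: [-0.003, 3.117, -0.013]
contact_force: [0.3, -0.3, -1.5]
opening: 0.06
```

```bash
python3 - <<'E'
from h import *
go([.559,.1115,.034]);tz()
E
```

```text
t 23.95 tcp [0.5585 0.1117 0.0348] tilt 1.49 heading_y 90.1 -> delta tool [-0.0005 -0.0002  0.0008] turn 0.0017 F [ 0.27 -0.29 -1.51] open 0.06 q [ 0.07  0.11  1.9  -0.01  1.1  -1.5 ]
toolz [ 0.0245 -0.0086 -0.9997]
```

Call:
apply_moves --pt "0 0 0 0 -0.5" --pt "0.005 0 0 0 -0.5" --pt "0.005 0 0 0 -0.5" --pt "0.003 0 0 0 -0.5" --pt "0 0 0 0 -0.5" --pt "0 0 0 0 0.7" --pt "0 0 0 0 0.7" --pt "0 0 0 0 0.7"

```text
t: 24.95
tool_pos: [0.5451, 0.1117, 0.0349]
tool_rot: [-0.003, 3.116, -0.013]
contact_force: [0.5, -0.5, -0.8]
opening: 0.0725
```

Call:
apply_moves --pt "0 0 -0.03 0 0.7" --pt "0 0 -0.04 0 0.7" --pt "0 0 -0.05 0 0.7" --pt "0 0 -0.05 0 0.7" --pt "0 0 -0.03 0 0.7" --pt "0 0 0 0 0.7" --pt "0 0 0 0 0.7" --pt "0 0 0 0 0.7"

```text
t: 25.95
tool_pos: [0.5378, 0.1132, 0.2368]
tool_rot: [-0.003, 3.124, -0.014]
contact_force: [-0.5, -0.6, -0.4]
opening: 0.0727
```

```bash
python3 - <<'E'
from h import *
go([.548,-.1605,.26],73.5);tz()
p=cam('wrist');save(p,'w11.png')
C=cloud(p)
m=(C[...,0]>.44)&(C[...,0]<.70)
T=C[m&(C[...,2]>.07)&(C[...,2]<.098)&(abs(C[...,1]-.1115)<.022)]
h,e=np.histogram(T[:,0],bins=np.arange(.44,.70,.002));print([(round(float(a),3),int(b)) for a,b in zip(e,h) if b])
E
```

```text
t 25.95 tcp [0.5378 0.1132 0.2368] tilt 1.15 heading_y 90.09 -> delta tool [-0.0101 -0.274  -0.0205] turn 0.2895 F [-0.48 -0.62 -0.41] open 0.0727 q [ 0.08 -0.14  1.79 -0.01  1.47 -1.49]
toolz [ 0.018  -0.009  -0.9998]
[(0.454, 161), (0.456, 151), (0.458, 9), (0.468, 106), (0.47, 160), (0.472, 108), (0.474, 162), (0.476, 106), (0.478, 160), (0.48, 108), (0.482, 159), (0.484, 106), (0.486, 155), (0.488, 109), (0.49, 149), (0.492, 115), (0.494, 119), (0.496, 144), (0.498, 107), (0.5, 143), (0.502, 115), (0.504, 109), (0.506, 146), (0.508, 108), (0.51, 131), (0.512, 125), (0.514, 105), (0.516, 128), (0.518, 118), (0.52, 110), (0.522, 115), (0.524, 120), (0.526, 118), (0.528, 106), (0.53, 107), (0.532, 44), (0.534, 101), (0.536, 104), (0.538, 110), (0.54, 111), (0.542, 112), (0.544, 101), (0.546, 99), (0.548, 103), (0.55, 106), (0.552, 104), (0.554, 103), (0.556, 104), (0.558, 105), (0.56, 162), (0.562, 238), (0.564, 51), (0.596, 237), (0.598, 171), (0.6, 82), (0.602, 96), (0.604, 91), (0.606, 92), (0.608, 99), (0.61, 87), (0.612, 94), (0.614, 81), (0.616, 86), (0.618, 89), (0.62, 88), (0.622, 82), (0.624, 90), (0.626, 86), (0.628, 82), (0.63, 90), (0.632, 83), (0.634, 88), (0.636, 87), (0.638, 82), (0.64, 85), (0.642, 76), (0.644, 85), (0.646, 78), (0.648, 85), (0.65, 79), (0.652, 70), (0.654, 80), (0.656, 79), (0.658, 77), (0.66, 56), (0.662, 1), (0.664, 28), (0.666, 116), (0.668, 51)]
```

View pics/w11.png

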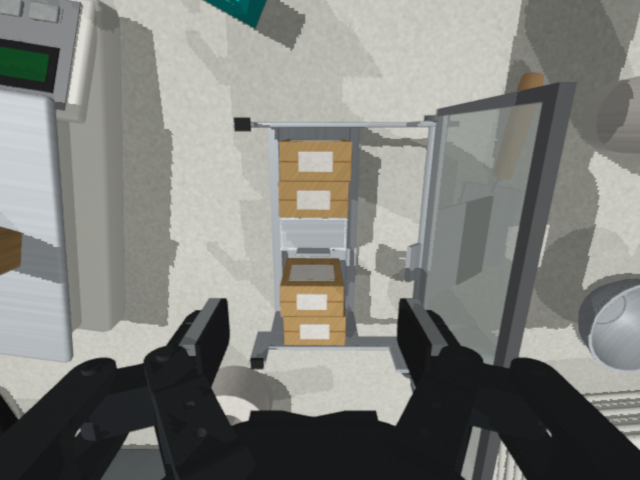

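Call:
apply_moves --pt "-0.003 0 0.04 0 0.7" --pt "-0.003 0 0.045 0 0.7" --pt "0 0 0.045 0 0.7" --pt "0 0 0.04 0 0.7" --pt "0 0 0.02 0 0.7" --pt "0 0 0.006 0 0.7" --pt "0 0 0 0 0.7" --pt "0 0 0 0 0.7"

```text
t: 27.0
tool_pos: [0.5423, 0.1109, 0.028]
tool_rot: [-0.002, 3.135, -0.015]
contact_force: [0.6, 0.5, -0.4]
opening: 0.0721
```

```bash
python3 - <<'E'
from h import *
go([.548,.1115,.034]);tz()
E
```

```text
t 27.0 tcp [0.5423 0.1109 0.028 ] tilt 0.67 heading_y 90.09 -> delta tool [-0.0057  0.0005 -0.006 ] turn 0.0015 F [ 0.56  0.53 -0.36] open 0.0721 q [ 0.07  0.1   1.93 -0.01  1.11 -1.49]
toolz [ 0.0063 -0.0099 -0.9999]
```

Call:
apply_moves --pt "-0.005 0 -0.004 0 0.7" --pt "0 0 0 0 -0.5" --pt "0 0 0 0 -0.5" --pt "0 0 0 0 -0.5" --pt "0.004 0 0 0 -0.5" --pt "0.003 0 0 0 -0.5" --pt "0 0 0 0 -0.5" --pt "0 0 0 0 0.7"

```text
t: 28.0
tool_pos: [0.5426, 0.1112, 0.0354]
tool_rot: [-0.002, 3.129, -0.015]
contact_force: [-0.2, 0.4, 1.0]
opening: 0.0724
```

Call:
apply_moves --pt "0 0 0 0 0.7" --pt "0 0 0 0 0.7" --pt "0 0 -0.03 0 0.7" --pt "0 0 -0.05 0 0.7" --pt "0 0 -0.055 0 0.7" --pt "0 0 -0.055 0 0.7" --pt "0 0 -0.04 0 0.7" --pt "0 0 0 0 0.7"

```text
t: 29.0
tool_pos: [0.5386, 0.1133, 0.2715]
tool_rot: [-0.002, 3.133, -0.015]
contact_force: [0.9, 0.2, 0.8]
opening: 0.0727
```

```bash
python3 - <<'E'
from h import *
go([.548,-.1605,.26],73.5);tz()
p=cam('wrist');save(p,'w12.png')
C=cloud(p)
m=(C[...,0]>.44)&(C[...,0]<.70)
T=C[m&(C[...,2]>.07)&(C[...,2]<.098)&(abs(C[...,1]-.1115)<.022)]
h,e=np.histogram(T[:,0],bins=np.arange(.44,.70,.001));
x=[round(float(a),3) for a,b in zip(e,h) if b];print([(a,b) for a,b in zip(x,x[1:]) if b-a>.0015],x[0],x[-1])
E
```

```text
t 29.0 tcp [0.5386 0.1133 0.2715] tilt 0.73 heading_y 90.08 -> delta tool [-0.0089 -0.2737  0.0142] turn 0.2894 F [0.9  0.21 0.76] open 0.0727 q [ 0.08 -0.15  1.74 -0.01  1.54 -1.49]
toolz [ 0.0084 -0.0095 -0.9999]
[(0.457, 0.462), (0.558, 0.597), (0.661, 0.665)] 0.454 0.67
```

View pics/w12.png

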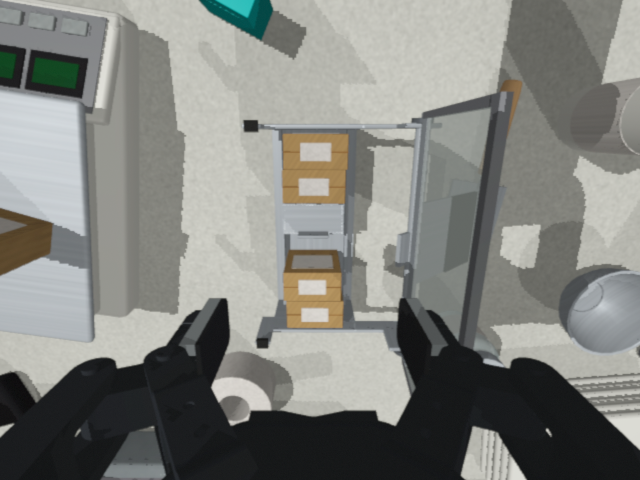

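Call:
apply_moves --pt "-0.002 -0.05 0 0 0.7" --pt "-0.002 -0.055 0 0 0.7" --pt "-0.002 -0.055 0 0 0.7" --pt "-0.002 -0.055 0 0 0.7" --pt "-0.001 -0.045 0 0 0.7" --pt "0 0 0 0.145 0.7" --pt "0 0 0 0.145 0.7" --pt "0 0 0 0 0.7"

```text
t: 30.05
tool_pos: [0.5399, -0.1529, 0.251]
tool_rot: [-0.458, -3.084, 0.006]
contact_force: [0.1, 0.2, -0.7]
opening: 0.0727
```

```bash
python3 - <<'E'
from h import *
go([.548,-.1605,.26],73.5);tz()
p=cam('wrist');save(p,'w13.png')
C=cloud(p)
for lo,hi in [(.172,.19)]:
    m=(C[...,2]>lo)&(C[...,2]<hi)&(C[...,1]>-.21)&(C[...,1]<-.11)&(C[...,0]>.5)&(C[...,0]<.6)
    T=C[m];r=cv2.minAreaRect(T[:,:2].astype(np.float32));print('top',len(T),r,T[:,2].mean())
m=(C[...,2]>.12)&(C[...,2]<.19)&(C[...,1]>-.29)&(C[...,1]<-.205)&(C[...,0]>.5)&(C[...,0]<.6)
T=C[m];print('weight',T.min(0).round(3),T.max(0).round(3))
E
```

```text
t 30.05 tcp [ 0.5399 -0.1529  0.251 ] tilt 1.38 heading_y 73.11 -> delta tool [-0.0097 -0.005  -0.0092] turn -0.0069 F [ 0.1   0.2  -0.71] open 0.0727 q [-0.4  -0.09  1.73 -0.01  1.53 -1.68]
toolz [-2.400e-02 -1.000e-04 -9.997e-01]
top 4477 ((0.5466912984848022, -0.16120672225952148), (0.06008528545498848, 0.03279488533735275), 72.97528839111328) 0.18082416889308442
weight [ 0.514 -0.271  0.12 ] [ 0.561 -0.225  0.179]
```

View pics/w13.png

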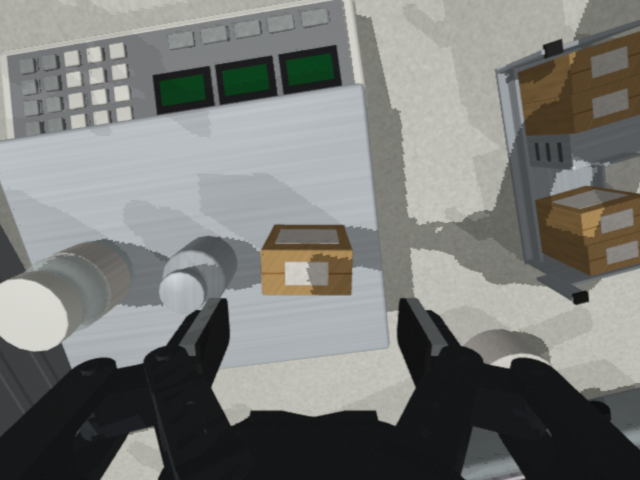

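```bash
python3 - <<'E'
from h import *
go([.5467,-.1612,.135],73)
E
```

```text
t 30.1 tcp [ 0.5399 -0.1528  0.2508] tilt 1.39 heading_y 73.16 -> delta tool [-0.0117 -0.0052  0.1156] turn 0.0028 F [-0.11  0.03 -0.47] open 0.0727 q [-0.4  -0.09  1.73 -0.01  1.53 -1.68]
```

Call:
apply_moves --pt "-0.01 -0.005 0.005 0 0.7" --pt "0 0 0.02 0 0.7" --pt "0 0 0.025 0 0.7" --pt "0 0 0.025 0 0.7" --pt "0 0 0.02 0 0.7" --pt "0 0 0.008 0 0.7" --pt "0 0 0 0 0.7" --pt "0 0 0 0 0.7"

```text
t: 31.1
tool_pos: [0.5436, -0.1587, 0.1363]
tool_rot: [-0.443, -3.078, 0.002]
contact_force: [0.1, 0.1, 0.4]
opening: 0.0729
```

```bash
python3 - <<'E'
from h import *
go([.5467,-.1612,.135],73);tz()
p=cam('wrist');save(p,'w14.png')
E
```

```text
t 31.1 tcp [ 0.5436 -0.1587  0.1363] tilt 1.81 heading_y 73.63 -> delta tool [-0.0037 -0.0015  0.0012] turn 0.0109 F [0.09 0.07 0.38] open 0.0729 q [-0.41  0.01  1.82 -0.01  1.34 -1.69]
toolz [-0.0314  0.0032 -0.9995]
```

View pics/w14.png

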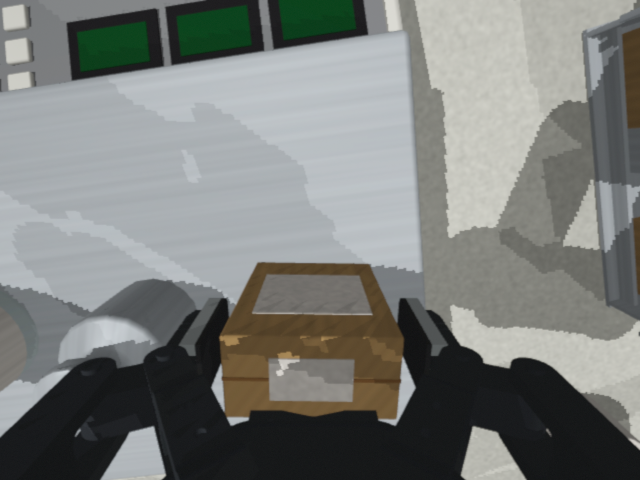

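Call:
apply_moves --pt "-0.004 -0.001 0.001 0.01 0.7" --pt "0 0 0 0 -0.5" --pt "0 0 0 0 -0.5" --pt "0 0 0 0 -0.5" --pt "0 0 0 0 -0.5" --pt "0 0 -0.01 0 -0.5" --pt "0 0 -0.03 0 -0.5" --pt "0 0 -0.04 0 -0.5" --grip_force 40

```text
t: 32.15
tool_pos: [0.5481, -0.1605, 0.2149]
tool_rot: [-0.459, -3.07, -0.0]
contact_force: [1.2, 0.1, -1.0]
opening: 0.0598
```

```bash
python3 - <<'E'
from h import *
go([.5775,.1115,.25],90);tz()
p=cam('wrist');save(p,'w15.png')
q=cam('side');save(q,'d15.png',(260,130,460,330),3)
E
```

```text
t 32.15 tcp [ 0.5481 -0.1605  0.2149] tilt 2.15 heading_y 73.01 -> delta tool [ 0.0527  0.2685 -0.0346] turn -0.2965 F [ 1.21  0.11 -1.01] open 0.0598 q [-0.41 -0.04  1.73 -0.01  1.48 -1.68]
toolz [-0.0371  0.0058 -0.9993]
```

View pics/w15.png

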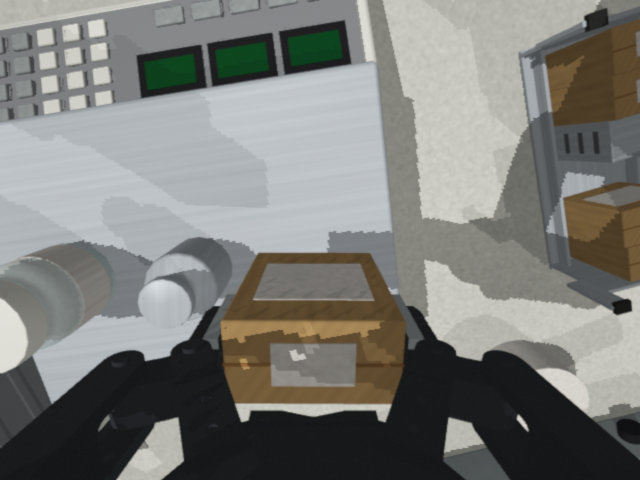

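View pics/d15.png

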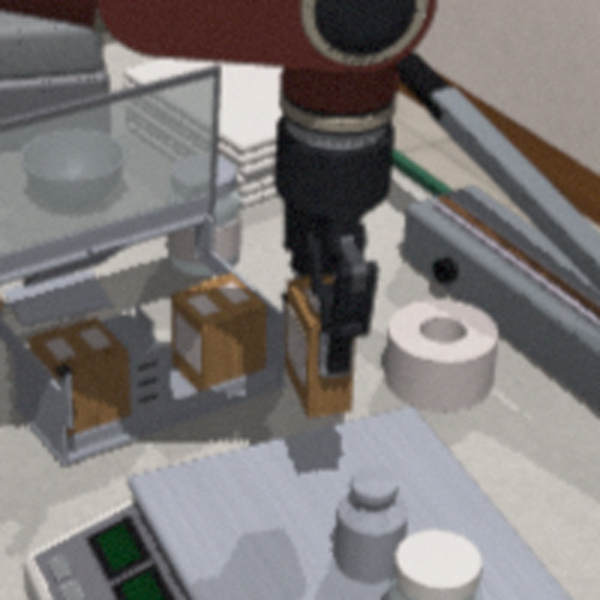

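Call:
apply_moves --pt "0 0 -0.02 -0.148 -0.5" --pt "0 0 -0.01 -0.148 -0.5" --pt "-0.005 0.04 0 0 -0.5" --pt "-0.005 0.045 0 0 -0.5" --pt "-0.005 0.045 0 0 -0.5" --pt "-0.005 0.045 0 0 -0.5" --pt "-0.005 0.045 0 0 -0.5" --pt "0 0.03 0 0 -0.5"

```text
t: 33.25
tool_pos: [0.5746, 0.0935, 0.248]
tool_rot: [0.006, -3.113, -0.001]
contact_force: [0.2, 0.0, -1.8]
opening: 0.0596
```

```bash
python3 - <<'E'
from h import *
go([.5775,.1115,.16],90);tz()
E
```

```text
t 33.25 tcp [0.5746 0.0935 0.248 ] tilt 1.61 heading_y 90.24 -> delta tool [-0.0055  0.0179  0.0879] turn 0.0041 F [ 0.23  0.04 -1.81] open 0.0596 q [ 0.03 -0.04  1.68  0.    1.53 -1.54]
toolz [-2.810e-02  8.000e-04 -9.996e-01]
```

Call:
apply_moves --pt "-0.004 0.01 0.02 0.004 -0.5" --pt "-0.002 0.008 0.02 0 -0.5" --pt "0 0 0.02 0 -0.5" --pt "0 0 0.02 0 -0.5" --pt "0 0 0.015 0 -0.5" --pt "0 0 0 0 -0.5" --pt "0 0 0 0 -0.5" --pt "0 0 0 0 -0.5"

```text
t: 34.25
tool_pos: [0.5763, 0.1102, 0.1432]
tool_rot: [-0.002, -3.109, 0.002]
contact_force: [-0.2, -0.6, -0.9]
opening: 0.0598
```

```bash
python3 - <<'E'
from h import *
go([.5775,.1115,.038],90);tz()
p=cam('wrist');save(p,'w16.png');C=cloud(p)
for lab,zl,zh in [('tops',.07,.098)]:
    T=C[(C[...,2]>zl)&(C[...,2]<zh)&(abs(C[...,1]-.1115)<.025)&(C[...,0]>.45)&(C[...,0]<.68)]
    h,e=np.histogram(T[:,0],bins=np.arange(.44,.70,.001));x=[round(float(a),3) for a,b in zip(e,h) if b];print([(a,b) for a,b in zip(x,x[1:]) if b-a>.0015],x[0],x[-1])
# sample top
T=C[(C[...,2]>.175)&(C[...,2]<.235)&(abs(C[...,1]-.1115)<.04)&(C[...,0]>.54)&(C[...,0]<.64)]
print(len(T),T.min(0).round(3),T.max(0).round(3))
q=cam('side');save(q,'d16.png',(230,130,430,310),3.5);
s=cam('scene');save(s,'s16.png',(250,140,430,340),3)
E
```

```text
t 34.25 tcp [0.5763 0.1102 0.1432] tilt 1.9 heading_y 89.92 -> delta tool [-0.0047  0.0014  0.1051] turn -0.0014 F [-0.2  -0.64 -0.88] open 0.0598 q [ 0.06  0.05  1.76  0.    1.36 -1.51]
toolz [-0.0331 -0.0011 -0.9995]
[(0.458, 0.462)] 0.453 0.558
38967 [0.558 0.072 0.175] [0.591 0.151 0.235]
```

View pics/w16.png

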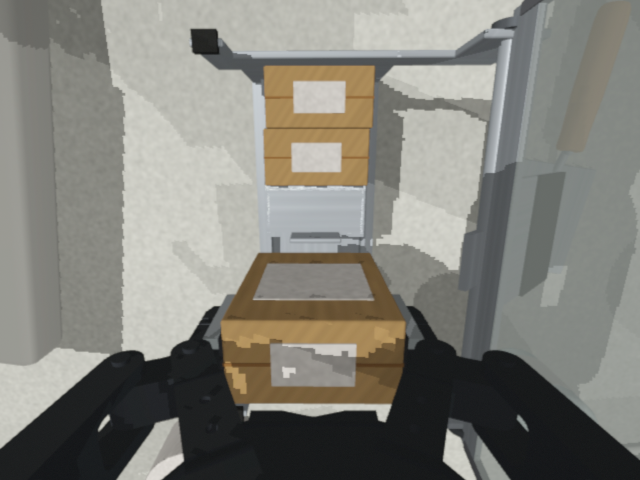

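View pics/d16.png

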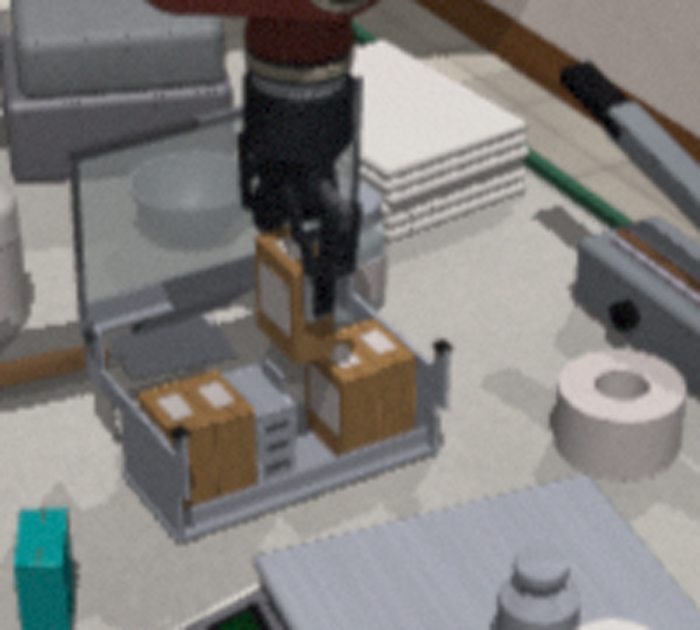

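View pics/s16.png

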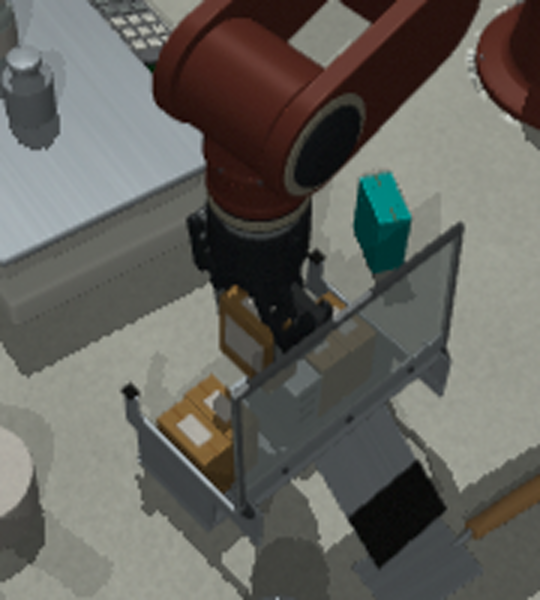

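```bash
python3 - <<'E'
from h import *
p=cam('wrist');C=cloud(p)
v,u=np.mgrid[0:480,0:640]
f=C[(u>285)&(u<345)&(v>268)&(v<312)]; f=f[np.isfinite(f).all(1)&(f[:,2]>.1)]
print('near face',f[:,2].min().round(3),f[:,2].max().round(3))
k=np.polyfit(f[:,2],f[:,0],1);print('dx/dz',k[0].round(4),'x at bottom .113',np.polyval(k,.113).round(4),'at top',np.polyval(k,.189).round(4))
k=np.polyfit(f[:,1],f[:,0],1);print('yaw slope dx/dy',k[0].round(4))
t=C[(u>235)&(u<395)&(v>325)&(v<400)];t=t[np.isfinite(t).all(1)&(t[:,2]>.15)]
A=np.c_[t[:,:2],np.ones(len(t))];print('top plane',np.linalg.lstsq(A,t[:,2],rcond=None)[0].round(4),t.mean(0).round(4),t.min(0).round(4),t.max(0).round(4))
E
```

```text
near face 0.138 0.182
dx/dz 0.0117 x at bottom .113 0.5578 at top 0.5587
yaw slope dx/dy 0.0026
top plane [-0.0117  0.0037  0.1938] [0.5739 0.1107 0.1875] [0.5595 0.0836 0.1854] [0.5892 0.1379 0.2213]
```

Call:
apply_moves --pt "-0.004 0.001 0 0 -0.5" --pt "-0.001 0 0.012 0 -0.5" --pt "-0.001 0 0.015 0 -0.5" --pt "-0.001 0 0.015 0 -0.5" --pt "-0.001 0 0.015 0 -0.5" --pt "0 0 0.012 0 -0.5" --pt "0 0 0.005 0 -0.5" --pt "0 0 0 0 -0.5"

```text
t: 35.45
tool_pos: [0.5809, 0.1114, 0.0618]
tool_rot: [-0.002, -3.105, 0.002]
contact_force: [0.3, 0.0, -0.8]
opening: 0.0597
```

```bash
python3 - <<'E'
from h import *
go([.580,.1115,.038],90);tz()
p=cam('wrist');save(p,'w17.png')
q=cam('side');save(q,'d17.png',(230,130,430,310),3.5);
E
```

```text
t 35.45 tcp [0.5809 0.1114 0.0618] tilt 2.08 heading_y 89.95 -> delta tool [0.     0.0002 0.0239] turn -0.001 F [ 0.28  0.02 -0.78] open 0.0597 q [ 0.06  0.16  1.8   0.    1.22 -1.51]
toolz [-0.0363 -0.0013 -0.9993]
```

View pics/w17.png

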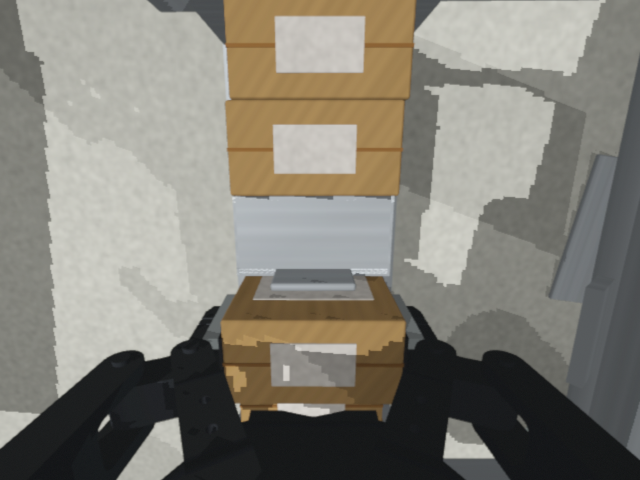

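View pics/d17.png

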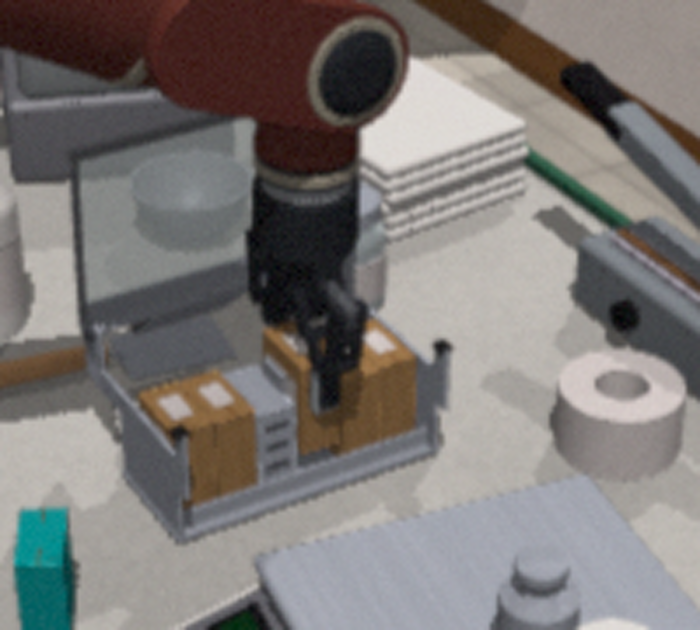

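Call:
apply_moves --pt "0 0 0.006 0 -0.5" --pt "0 0 0.006 0 -0.5" --pt "0 0 0.005 0 -0.5" --pt "0 0 0.003 0 -0.5" --pt "0 0 0.002 0 -0.5" --pt "0 0 0.001 0 -0.5" --pt "0 0 0 0 -0.5" --pt "0 0 0 0 -0.5"

```text
t: 36.55
tool_pos: [0.582, 0.1115, 0.0403]
tool_rot: [-0.001, -3.11, 0.002]
contact_force: [-0.7, -0.4, -1.6]
opening: 0.0593
```

```bash
python3 - <<'E'
from h import *
go([.580,.1115,.038],90);tz()
p=cam('wrist');save(p,'w18.png');C=cloud(p)
v,u=np.mgrid[0:480,0:640]
t=C[(u>235)&(u<395)&(v>325)&(v<400)];t=t[np.isfinite(t).all(1)&(t[:,2]>.05)&(t[:,2]<.1)]
A=np.c_[t[:,:2],np.ones(len(t))];print('top plane',np.linalg.lstsq(A,t[:,2],rcond=None)[0].round(4),t.mean(0).round(4))
q=cam('side');save(q,'d18.png',(250,180,400,300),5);
E
```

```text
t 36.55 tcp [0.582  0.1115 0.0403] tilt 1.81 heading_y 89.95 -> delta tool [0.0019 0.     0.0024] turn -0.0009 F [-0.66 -0.4  -1.64] open 0.0593 q [ 0.06  0.19  1.81  0.    1.18 -1.51]
toolz [-0.0316 -0.0011 -0.9995]
top plane [-0.0056  0.0029  0.0874] [0.5796 0.1118 0.0845]
```

View pics/d18.png

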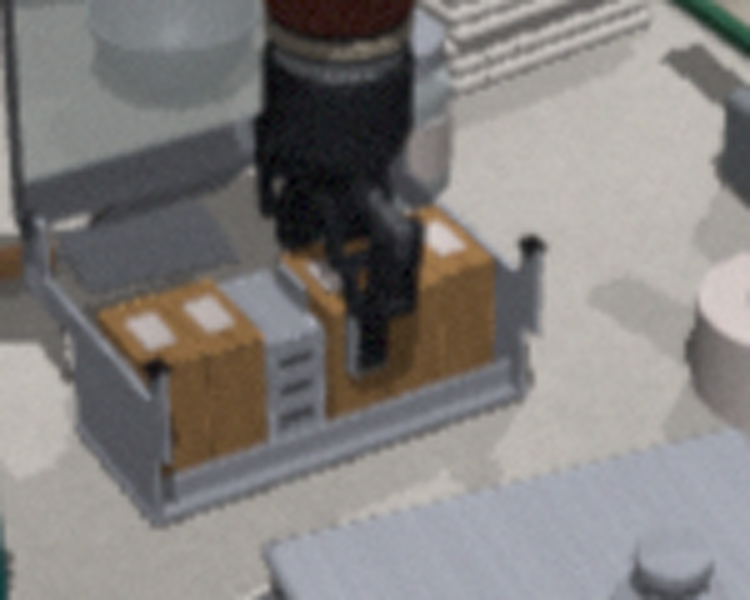

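Call:
apply_moves --pt "0 0 0.002 0 -0.5" --pt "0 0 0.002 0 -0.5" --pt "0 0 0.001 0 -0.5" --pt "0 0 0 0 -0.5" --pt "0 0 0 0 -0.5" --pt "0 0 0 0 0.7" --pt "0 0 0 0 0.7" --pt "0 0 0 0 0.7"

```text
t: 37.65
tool_pos: [0.583, 0.1116, 0.0399]
tool_rot: [-0.002, -3.11, 0.002]
contact_force: [-0.5, -0.9, -0.0]
opening: 0.0723
```

```bash
python3 - <<'E'
from h import *
go([.580,.1115,.038],90);tz()
E
```

```text
t 37.65 tcp [0.583  0.1116 0.0399] tilt 1.81 heading_y 89.94 -> delta tool [ 0.0029 -0.0001  0.0019] turn -0.001 F [-0.47 -0.95 -0.03] open 0.0723 q [ 0.06  0.19  1.8   0.    1.18 -1.51]
toolz [-0.0315 -0.0015 -0.9995]
```

Call:
apply_moves --pt "0 0 -0.02 0 0.7" --pt "0 0 -0.03 0 0.7" --pt "0 0 -0.05 0 0.7" --pt "0 0 -0.055 0 0.7" --pt "0 0 -0.055 0 0.7" --pt "0 0 -0.055 0 0.7" --pt "0 0 -0.03 0 -1" --pt "0 0 0 0 -1"

```text
t: 38.65
tool_pos: [0.5921, 0.112, 0.3557]
tool_rot: [-0.002, -3.121, 0.001]
contact_force: [0.5, -1.0, 0.2]
opening: 0.0368
```

```bash
python3 - <<'E'
from h import *
go([.567,.25,.33],90);tz()
p=cam('wrist');save(p,'w19.png');C=cloud(p)
T=C[(C[...,2]>.07)&(C[...,2]<.098)&(abs(C[...,1]-.1115)<.025)&(C[...,0]>.45)&(C[...,0]<.68)]
h,e=np.histogram(T[:,0],bins=np.arange(.44,.70,.001));x=[round(float(a),3) for a,b in zip(e,h) if b>3];print([(a,b) for a,b in zip(x,x[1:]) if b-a>.0012],x[0],x[-1])
S=C[(C[...,2]>.11)&(C[...,2]<.29)&(C[...,1]>.15)&(C[...,1]<.25)&(C[...,0]>.46)&(C[...,0]<.67)];print('cover pts',len(S),S.min(0).round(3),S.max(0).round(3))
for a,b in [(.461,.493),(.494,.527),(.528,.555),(.563,.593),(.6,.629),(.632,.66)]:
    q=T[(T[:,0]>a+.005)&(T[:,0]<b-.005)&(T[:,2]>.074)&(T[:,2]<.09)];k=np.linalg.lstsq(np.c_[q[:,:2],np.ones(len(q))],q[:,2],rcond=None)[0];print(a,b,len(q),k.round(3)[:2],q[:,2].mean().round(4))
E
```

```text
t 38.65 tcp [0.5921 0.112  0.3557] tilt 1.18 heading_y 89.94 -> delta tool [0.0247 0.138  0.0261] turn -0.001 F [ 0.47 -0.97  0.24] open 0.0368 q [ 0.06 -0.03  1.49  0.    1.7  -1.51]
toolz [-2.060e-02 -8.000e-04 -9.998e-01]
[(0.458, 0.463), (0.557, 0.564), (0.662, 0.665)] 0.454 0.67
cover pts 11092 [0.46  0.185 0.11 ] [0.67  0.2   0.264]
0.461 0.493 943 [0.009 0.001] 0.0843
0.494 0.527 915 [0.002 0.   ] 0.0843
0.528 0.555 632 [-0.003 -0.003] 0.0781
0.563 0.593 701 [ 0.025 -0.001] 0.0843
0.6 0.629 631 [ 0.003 -0.004] 0.0843
0.632 0.66 543 [-0.001 -0.002] 0.0843
```

View pics/w19.png

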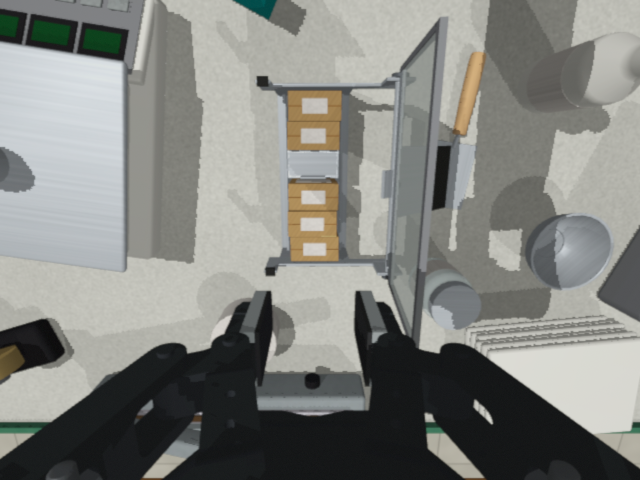

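Call:
apply_moves --pt "0.008 0.04 0 0 -1" --pt "0.008 0.045 0 0 -1" --pt "0.008 0.04 0 0 -1" --pt "0 0 0 0 -1" --pt "0 0 0.03 0 -1" --pt "0 0 0.04 0 -1" --pt "0 0 0.035 0 -1" --pt "0 0 0.01 0 -1"

```text
t: 39.7
tool_pos: [0.5576, 0.2347, 0.2204]
tool_rot: [-0.008, -3.097, 0.013]
contact_force: [-0.1, 0.3, 0.0]
opening: -0.0001
```

```bash
python3 - <<'E'
from h import *
go([.565,.225,.228],90);tz()
q=cam('side');save(q,'d20.png',(200,80,420,280),3);
E
```

```text
t 39.7 tcp [0.5576 0.2347 0.2204] tilt 2.59 heading_y 89.73 -> delta tool [-0.0071 -0.0097 -0.0078] turn -0.0047 F [-0.06  0.27  0.02] open -0.0001 q [ 0.27  0.04  1.64  0.    1.5  -1.29]
toolz [-0.0444 -0.0085 -0.999 ]
```

View pics/d20.png

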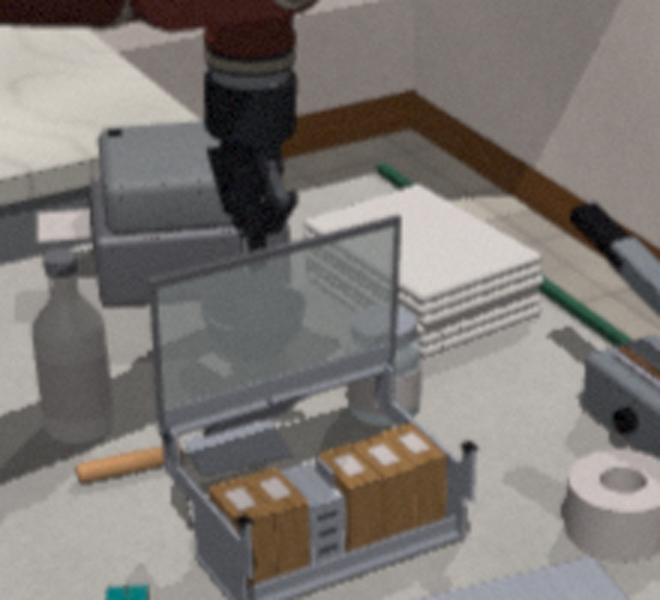

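Fingers are behind the cover and the row is neat. Now I'll push it over.

Call:
apply_moves --pt "-0.004 -0.014 -0.005 0 -1" --pt "0 -0.018 0 0 -1" --pt "0 -0.018 0 0 -1" --pt "0 -0.018 0.002 0 -1" --pt "0 -0.016 0.006 0 -1" --pt "0 -0.014 0.01 0 -1" --pt "0 0 0 0 -1" --pt "0 0 0 0 -1"

```text
t: 40.75
tool_pos: [0.5634, 0.1286, 0.2124]
tool_rot: [-0.012, -3.105, 0.01]
contact_force: [-0.4, 0.0, 0.2]
opening: -0.0002
```

```bash
python3 - <<'E'
from h import *
go([.565,.112,.174],90);tz()
q=cam('side');save(q,'d21.png',(200,80,420,280),3);
E
```

```text
t 40.75 tcp [0.5634 0.1286 0.2124] tilt 2.11 heading_y 89.58 -> delta tool [-0.0031 -0.0163  0.0384] turn -0.0073 F [-0.36  0.04  0.21] open -0.0002 q [ 0.1  -0.02  1.72 -0.    1.48 -1.47]
toolz [-0.0362 -0.0066 -0.9993]
```

View pics/d21.png

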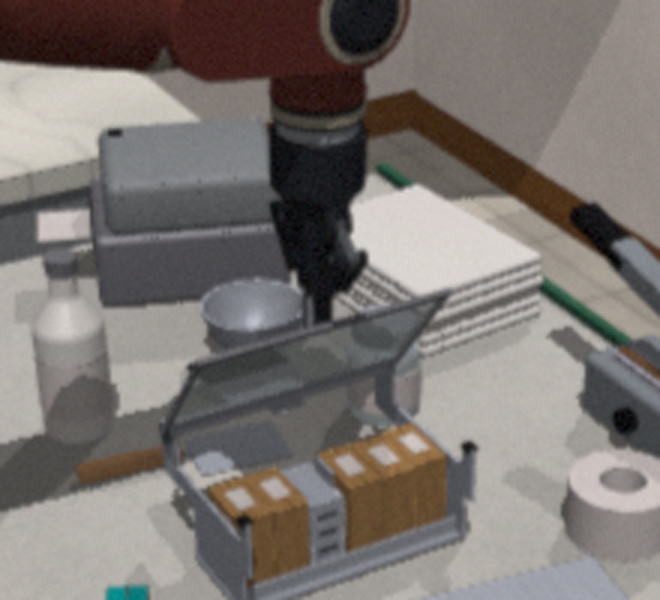

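Call:
apply_moves --pt "0 -0.01 0.018 0 -1" --pt "0 -0.009 0.018 0 -1" --pt "0 -0.007 0.018 0 -1" --pt "0 -0.005 0.016 0 -1" --pt "0 -0.004 0.012 0 -1" --pt "0 0 0.008 0 -1" --pt "0 0 0.006 0 -1" --pt "0 0 0 0 -1"

```text
t: 41.8
tool_pos: [0.5597, 0.0909, 0.1099]
tool_rot: [-0.009, -3.106, 0.012]
contact_force: [-0.2, 0.3, -0.4]
opening: -0.0001
```

```bash
python3 - <<'E'
from h import *
go([.565,.09,.108],90);tz()
q=cam('side');save(q,'d22.png',(200,80,420,280),3);
E
```

```text
t 41.8 tcp [0.5597 0.0909 0.1099] tilt 2.09 heading_y 89.67 -> delta tool [-0.0054 -0.0009  0.0017] turn -0.0058 F [-0.17  0.28 -0.39] open -0.0001 q [ 0.03  0.05  1.83 -0.01  1.3  -1.53]
toolz [-0.0357 -0.0074 -0.9993]
```

View pics/d22.png

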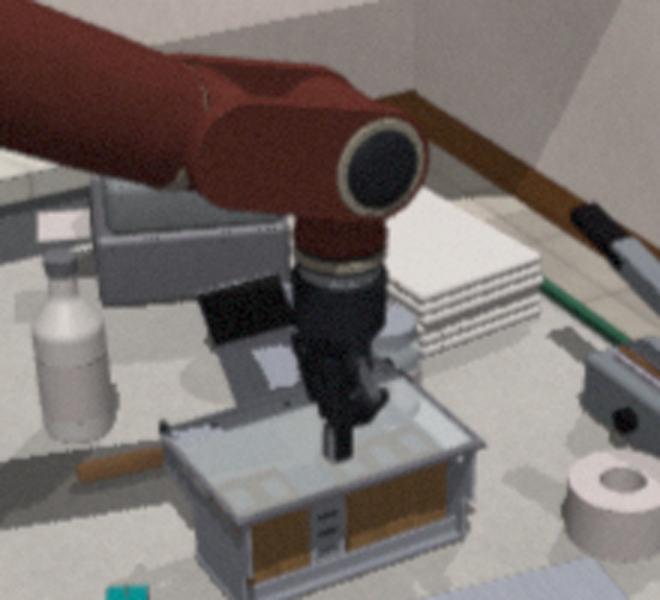

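Nearly shut. I'll press down a bit more until it meets the stop, then lift off and check.

Call:
apply_moves --pt "0 -0.01 0.002 0 -1" --pt "0 0 0.004 0 -1" --pt "0 0 0.004 0 -1" --pt "0 0 0.004 0 -1" --pt "0 0 0.003 0 -1" --pt "0 0 0.003 0 -1" --pt "0 0 0.003 0 -1" --pt "0 0 0.003 0 -1"

```text
t: 42.85
tool_pos: [0.5607, 0.0819, 0.1095]
tool_rot: [-0.004, -3.104, 0.007]
contact_force: [-7.8, 0.8, 14.3]
opening: 0.0003
```

Call:
apply_moves --pt "0 0 -0.01 0 -1" --pt "0 0 -0.04 0 -1" --pt "0.02 -0.02 -0.05 0 -1" --pt "0.05 -0.03 -0.05 0 -1" --pt "0.055 -0.02 0 0 -1" --pt "0.05 -0.02 0 0 -1" --pt "0 0 0 0 -1" --pt "0 0 0 0 -1"

```text
t: 43.85
tool_pos: [0.3966, -0.0051, 0.2649]
tool_rot: [-0.002, -3.11, 0.013]
contact_force: [-0.1, 0.4, -0.1]
opening: -0.0003
```

```bash
python3 - <<'E'
from h import *
go([.565,.09,.108],90)
q=cam('side');save(q,'d23.png',(200,120,420,320),3);C=cloud(q)
s=cam('scene');save(s,'s23.png',(230,110,480,430),1.8)
w=cam('wrist');save(w,'w23.png')
for n,c in (('side',q),('scene',s),('wrist',w)):
    C=cloud(c)
    S=C[(C[...,0]>.47)&(C[...,0]<.66)&(C[...,1]>.06)&(C[...,1]<.19)&(C[...,2]>.098)&(C[...,2]<.14)]
    if len(S)<200: continue
    k=np.linalg.lstsq(np.c_[S[:,:2],np.ones(len(S))],S[:,2],rcond=None)[0];print(n,len(S),k.round(4),S[:,2].mean())
E
```

```text
t 43.85 tcp [ 0.3966 -0.0051  0.2649] tilt 1.85 heading_y 89.93 -> delta tool [-0.1731  0.0967  0.1508] turn -0.0013 F [-0.09  0.38 -0.13] open -0.0003 q [-0.19 -0.53  2.05 -0.01  1.66 -1.76]
side 2093 [ 0.0009 -0.001   0.1088] 0.10915202993456789
scene 3347 [-0.0015  0.001   0.1105] 0.10979650777412965
wrist 7965 [-1.000e-04  7.000e-04  1.094e-01] 0.1094300612111976
```

View pics/d23.png

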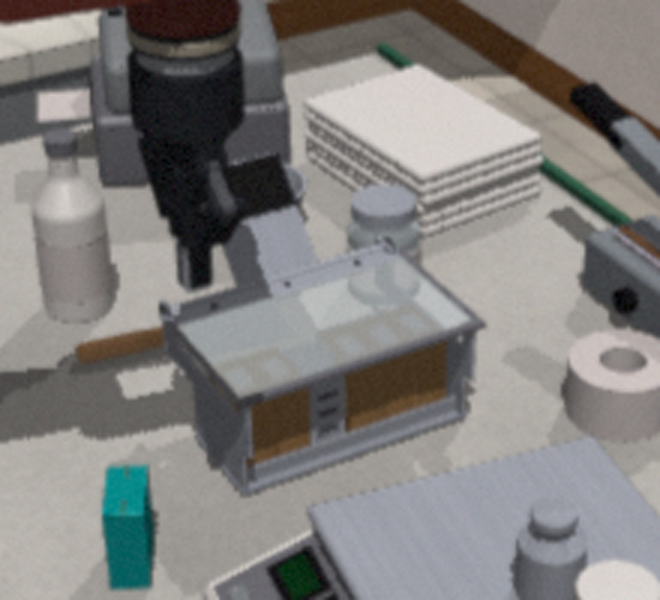

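View pics/s23.png

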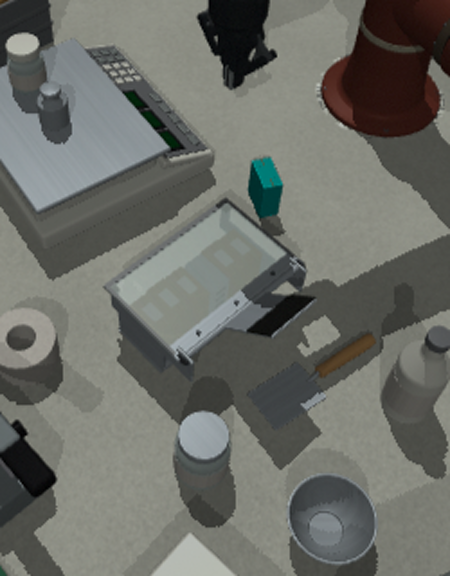

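View pics/w23.png

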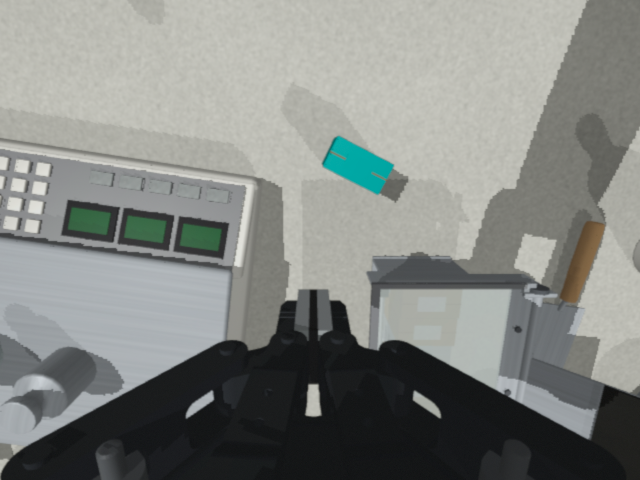

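The cover is level (slope about 0.001), the row is upright, the bystanders are in place and the gripper is clear of everything. I'm handing the job in.

```bash
python3 -c "
from station import ctrl
print(ctrl.finish_job())"
```

```text
the job is handed in; nothing more can be done
None
```

The carton is filed directly behind the steel divider, the cover is shut again, and I handed the job in at about 44 s of the 69 s allowed. The hand-in gives no verdict, so this rests on my own checks.

**What I did:**
- I pressed the paddle until the cover stood fully up, measured at about 1.5 rad.
- I slid the two far cartons away from the robot, then pulled the divider and the two near cartons back towards it in two pulls. That opened a 38 mm gap.
- I took the brown carton from the scale, lowered it to the rack's floor while still holding it, and only then let go.
- I pushed the cover shut from behind.

**Last checks:**
- **Filed carton:** before I shut the cover, its top was 84 mm above the bench, level with the other cartons, so it is on the floor. It leaned about 0.025 rad at most and stood roughly 38 mm from the divider, centre to centre.
- **Rest of the row:** the four other cartons and the divider were upright to about 0.01 rad before the cover closed; afterwards I saw them only through the clear cover.
- **Cover:** level to about 0.002 rad in all three cameras.
- **Bystanders:** they look unmoved in the last pictures, but I did not measure their positions.

**What went wrong:**
- Pressing the paddle tilted the tool by about 5 degrees. I straightened it by pushing the closed fingertips against the rack's near ear and end plate; the first push went too far (about 45 N) and had to be reversed.
- The first pull on the divider left too tight a gap, hence the second pull.

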